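Fetch a vial from the blocked bench drawer and restore the work place

TASK

Fetch the small vial out of the little bench drawer and stand it upright in the steel vial tray. The carton of swabs and the alcohol bottle stand in the drawer's way: before opening it, set both upright on the worktop clear to the side, and once the vial is out and the drawer is fully shut again, put each back upright exactly where it stood, the carton turned as it was. Leave the large vial standing in its well and do not disturb the roll of tape.

Things in the scene. Friction and masses are not known exactly. Their poses are not given: they have to be found in the camera images.
- drawer_unit: Low bench drawer unit, white with a clear plastic top, 170 deep x 190 wide x 80 high, fixed. Origin: centre of its underside. Its x axis points from front to back (the drawer opens to its -x, towards the robot), y along its width. Shell x -85 to +85; drawer front panel 188 wide, 7 to 77 high, face at x -93.5. Open, drawer and handle sweep a strip 188 wide out to x -242.
- vial_drawer (a joint): Drawer pulled out, m: 0 shut, 0.10 fully open, along the unit's -x. Stiff by 1.2 N, stays where left. A grey insert in it has two round wells, 32 wide and 12 deep, at unit x -43, y +38 and -38 when shut; its top is 22 above the worktop, and the vials' bottoms are 10 above it. Drawer side walls are 22 high, 85 either side of the middle.
- drawer_handle (a point): Middle of the drawer's handle: a level round aluminium bar, 11 thick, 111 long along the unit's y axis, 50 above the worktop, 42 in front of the panel's face (36 free behind the bar), on two stems 84 apart. Moves with the drawer; axes as the unit's.
- small_vial_mid (a point): The small glass vial with a coloured cap in one of the drawer's two wells (which one varies): 22 diameter, 47 high, body straight up to 39. Point on its axis half-way up (23.5 above its bottom); z is its axis. It is seen through the clear top. Weighs about 12 g.
- large_vial_mid (a point): The large glass vial with a white band, aluminium crimp and grey cap in the other well: 28 diameter, 58 high. Stays there. Point on its axis half-way up (29 above its bottom).
- swab_carton_mid (a point): Closed white and blue carton of swabs, 55 (own x) x 60 (own y) x 90 high, about 90 g, standing in front of the drawer. Point at its centre, 45 above its underside; at the start its own x axis lies about along the unit's y axis.
- alcohol_bottle_mid (a point): White plastic bottle with a screw cap, 52 diameter, 100 high with a plain grey band, straight sides up to 68, about 140 g, standing in front of the drawer beside the carton (which is left and which right varies). Point on its axis, 50 above its underside.
- vial_tray_1: Small open steel tray, 86 (own x) x 152 (own y), rim 23 high, floor 2 thick, fixed. Three small vials stand fixed in its +y half (own y above +12); the -y half is empty. Origin: centre of its underside. It lies to the left or right of the drawer unit, where the tape does not. Lengthways roughly along the robot's x.
- tape_roll_mid (a point): Roll of brown tape lying flat, 94 diameter, 48 high, on the other side of the work. Not to be disturbed. Point at its centre, 24 above the worktop. The worktop between tray, tape and drawer unit is otherwise free.

How it is judged (in metres and radians):
On the way, in this order (a step that is already met when the one before it is completed fails the run):
1. carton and bottle both stand upright on the worktop clear to the side, the drawer still shut ((y of swab_carton_mid in the frame of drawer_unit above 0.115 m or y of swab_carton_mid in the frame of drawer_unit below -0.115 m or x of swab_carton_mid in the frame of drawer_unit below -0.285 m) and angle between each of swab_carton_mid, alcohol_bottle_mid's own z axis and vertical below 0.15 rad and height (world z) of swab_carton_mid below 0.055 m and (y of alcohol_bottle_mid in the frame of drawer_unit above 0.115 m or y of alcohol_bottle_mid in the frame of drawer_unit below -0.115 m or x of alcohol_bottle_mid in the frame of drawer_unit below -0.285 m) and height (world z) of alcohol_bottle_mid below 0.06 m and value of joint vial_drawer below 0.01 m), for 0.2 s.
2. the drawer is pulled open, carton and bottle still standing aside (value of joint vial_drawer above 0.06 m and (y of swab_carton_mid in the frame of drawer_unit above 0.115 m or y of swab_carton_mid in the frame of drawer_unit below -0.115 m or x of swab_carton_mid in the frame of drawer_unit below -0.285 m) and angle between each of swab_carton_mid, alcohol_bottle_mid's own z axis and vertical below 0.15 rad and height (world z) of swab_carton_mid below 0.055 m and (y of alcohol_bottle_mid in the frame of drawer_unit above 0.115 m or y of alcohol_bottle_mid in the frame of drawer_unit below -0.115 m or x of alcohol_bottle_mid in the frame of drawer_unit below -0.285 m) and height (world z) of alcohol_bottle_mid below 0.06 m), for 0.2 s.
3. the small vial stands in the tray and the drawer is shut (x of small_vial_mid in the frame of vial_tray_1 between -0.036 and 0.036 m and y of small_vial_mid in the frame of vial_tray_1 between -0.068 and 0.068 m and z of small_vial_mid in the frame of vial_tray_1 below 0.032 m and angle between small_vial_mid's own z axis and vertical below 0.15 rad and value of joint vial_drawer below 0.008 m), for 0.2 s.
At the end, for the whole second after the job is handed in: Small vial upright on the tray's floor; drawer shut within 8 mm; carton and bottle upright within 15 mm of where they first stood, carton square with the unit within 0.35 rad; large vial still in its well (12 mm), tape in its place (15 mm); all at rest (all of step 3 and distance of each of swab_carton_mid, alcohol_bottle_mid, tape_roll_mid from where it was at the start of the episode below 0.015 m and angle between each of swab_carton_mid, alcohol_bottle_mid's own z axis and vertical below 0.1 rad and angle between the x axis of swab_carton_mid and the y axis of drawer_unit, either way round below 0.35 rad and distance of large_vial_mid from where it was at the start of the episode below 0.012 m and angle between large_vial_mid's own z axis and vertical below 0.15 rad and linear speed of each of swab_carton, alcohol_bottle, small_vial, large_vial below 0.02 m/s); the robot touches nothing.
It fails at once if the carton is tipped over (angle between swab_carton_mid's own z axis and vertical above 0.6 rad).
It fails at once if the bottle is tipped over (angle between alcohol_bottle_mid's own z axis and vertical above 0.6 rad).
It fails at once if the tape roll is knocked away (distance of tape_roll_mid from where it was at the start of the episode above 0.03 m).
It also fails if it takes over 144 s, if anything falls off the work surface, if the arm or the gripper's body presses on something with over 40 N, if the wrist force passes 120 N, or if a joint passes its speed limit or range.

ROBOT

A 6-joint arm with a two-finger parallel gripper is mounted at the origin on a cart in front of the work surface, level with it; the furniture and walls round the work are solid. World frame = base frame: x ahead of the robot, y to its left, z up, the work surface at z = 0. Lengths are in mm, angles in rad, forces in N, time in s.
With the tool pointing down it reaches from about 400 to 925 mm from the base axis. Payload 12.5 kg.
Tool frame: the origin (TCP) lies midway between the tips of the shut fingers; the grasp point (between the pads) lies 19 mm behind it; z points along the fingers, y is the direction in which the jaws open and shut (so a half turn about z gives the same grasp; the last joint's range is limited). The gripper opens to 95 mm and grips with 3 to 60 N. Pads are 20 mm wide; open, the fingers measure 119 mm over their backs; the gripper's body (75 mm by 180 mm) begins 59 mm behind the grasp point.
Start: joints at [1.095, 0.491, 1.559, -0, 1.092, -0.106], TCP at [225.879, 582.777, 181.261] pointing down, gripper open.
Joint ranges: [-3.1, 3.1], [-0.84, 2.19], [0.05, 2.79], [-1.13, 4.28], [0.06, 2.93], [-2.69, 2.69]. Speed limits (rad/s): [2.22, 2.22, 2.79, 3.14, 3.14, 3.14].

INTERFACE

Orientations are given as [roll, pitch, yaw] about the fixed x, y, z axes, in that order (R = Rz(yaw) Ry(pitch) Rx(roll)).
In Python, from cell import env gives the robot as it stands.
- The arm moves only by the tool servo_tool, never from a script. Its argument "plan" is a list of rows, each a list of 7 numbers: the shift along the tool's x, y, z in m, then the turn, a rotation vector about the tool's x, y, z in degrees, then the opening in per cent of the stroke, from 0 (shut) to 100 (fully open). In form: [[dx, dy, dz, wx, wy, wz, jaw], ...]. A call has 1 to 8 rows; each row shifts and turns the pose as measured when the row begins, along the tool's axes as they then stand; what a row does not reach is not made up. A row lasts 1/12 s, in which the tool goes at most 41.7 mm and 7.16 degrees, less where a joint would pass 70% of its speed; a pose out of reach is approached as far as the arm can. A call is refused whole if a number of a shift passes 0.0417 or a number of a turn 7.16, either way. A call with a gripper value outside its range is refused whole. The fingers move at their own pace and stop on an object; the grip force is fixed at half the most. Time passes only in rows, so rows that do not move let the fingers close. It gives the time, the measured TCP pose, the force and the opening at its end, in the units of the state.
- env.state(): the state, without advancing time (a new reading comes with each control period).
- env.read_camera(name): name is "scene" or "top"; returns a dict with "img" (400x640x3 uint8, blue, green, red), "intrinsics" (3x3 intrinsics, pixels), "R" (3x3) and "t" (3): a world point X has camera coordinates R X + t. Camera axes: x right, y down, z forward; pixel columns grow to the right and rows downward; lengths in mm; the calibration is good to about 2 mm. A picture is of the moment at which its call begins. There is no depth.
- env.job_done(): hands the job in, once; it reports no verdict.
The state is a dict: "t": time; "joints": joint angles; "qvel": joint speeds; "tau": joint torques, N m; "eef_pos": TCP position; "tcp_rot": TCP orientation; "ft_force": force on the tool from outside, world axes, zero at the start; "moment": the same for the moment, N m; "opening": opening from 0.0 (shut) to 1.0 (fully open).
Only numpy, scipy, OpenCV 4.12 (cv2) and the standard library are available. Lean on these libraries where they do the work, as an engineer would, in place of code of your own. Each camera call takes 0.05 s, during which the arm holds its last target. There are 200 camera calls.

## Working session

There is one attempt and no reset: what is moved stays moved. The work goes in short steps, Python scripts to look and compute and a tool call to move; the robot and the scene stay as the last step left them, time stands still between calls to the robot, and variables do not carry over. Pictures are saved under pics/ and viewed, about 12 in all and at most 16, crops included, and the job is handed in when it is done.

Besides the shell and the picture viewer there is one more tool, called by a JSON object that holds its "method" and its "body", one argument or row to a line. servo_tool: Moves the arm, as the interface text tells. Its arguments: {"type":"object","properties":{"plan":{"type":"array","items":{"type":"array","items":{"type":"number"}}}},"required":["plan"]}

```bash
ls; mkdir -p pics; python3 - <<'E'
from cell import env
import cv2
for n in("scene","top"):
    c=env.read_camera(n); cv2.imwrite(f"pics/{n}0.png",c["img"]); print(n,c["intrinsics"],c["R"],c["t"])
print(env.state())
E
```

```text
pics
scene [[432.35873868   0.         326.72233229]
 [  0.         432.35873868 194.89863162]
 [  0.           0.           1.        ]] [[-0.89044684 -0.45505899 -0.00507358]
 [-0.347429    0.68695569 -0.63826716]
 [ 0.29393453 -0.56658027 -0.76979822]] [ 563.63840715  206.67822395 1007.05313216]
top [[415.1184838    0.         319.90566566]
 [  0.         415.1184838  195.92213811]
 [  0.           0.           1.        ]] [[ 0.10929818 -0.99399069 -0.00603512]
 [-0.96974171 -0.10529446 -0.22025917]
 [ 0.2183001   0.02992644 -0.97542272]] [ 24.21084088 607.39187882 935.56957417]
{'t': 0.1, 'joints': array([ 1.09539304e+00,  4.91422418e-01,  1.55939845e+00, -2.89776786e-05,
        1.09165603e+00, -1.05629862e-01]), 'qvel': array([-0.00028533, -0.00141652, -0.00116585, -0.00145764,  0.00012656,
        0.0011663 ]), 'tau': array([ 2.26170727e-03, -6.13623047e+01, -2.58602160e+01,  6.94075646e-02,
        4.70330310e-02, -6.98753593e-05]), 'eef_pos': array([225.77101641, 582.54037597, 180.7645182 ]), 'tcp_rot': array([-3.14071063e+00, -6.76692342e-05,  2.77183256e+00]), 'ft_force': array([ 0.06448755, -0.62693814, -0.05871047]), 'moment': array([-0.01767671,  0.00812663, -0.04545635]), 'opening': 1.0010386152888162}
```

View pics/top0.png

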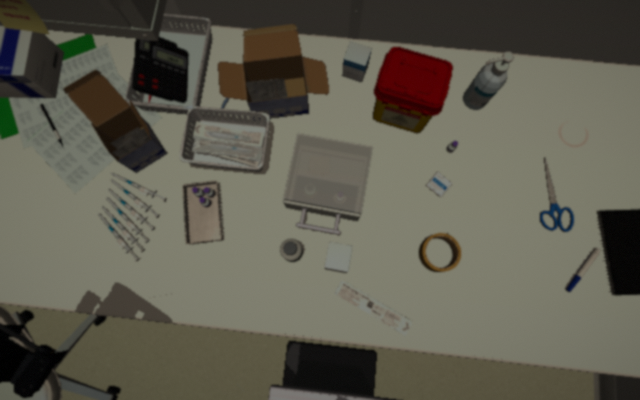

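View pics/scene0.png

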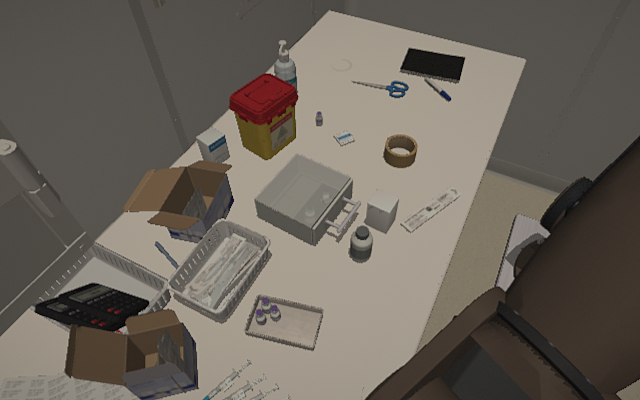

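The top view shows the unit near (328,175), the bottle at (291,249), the carton at (338,257), the tape at (440,252) and the tray at (203,212). I'll enlarge crops of this area.

```bash
python3 - <<'E'
import cv2,numpy as np
t=cv2.imread("pics/top0.png")[125:280,270:470]
t=np.clip(t*1.0*1.3,0,255).astype('u1')
cv2.imwrite("pics/topc.png",cv2.resize(t,None,fx=4,fy=4,interpolation=cv2.INTER_CUBIC)[:600,:800])
s=cv2.imread("pics/scene0.png")[145:270,245:405]
cv2.imwrite("pics/scenec.png",cv2.resize(s,None,fx=5,fy=5,interpolation=cv2.INTER_CUBIC)[:600])
E
```

```text
(no output)
```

View pics/topc.png

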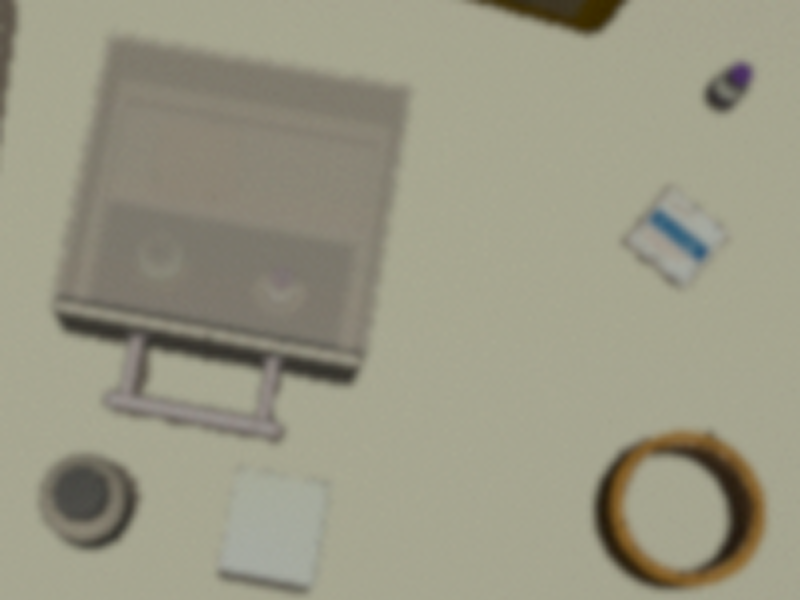

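View pics/scenec.png

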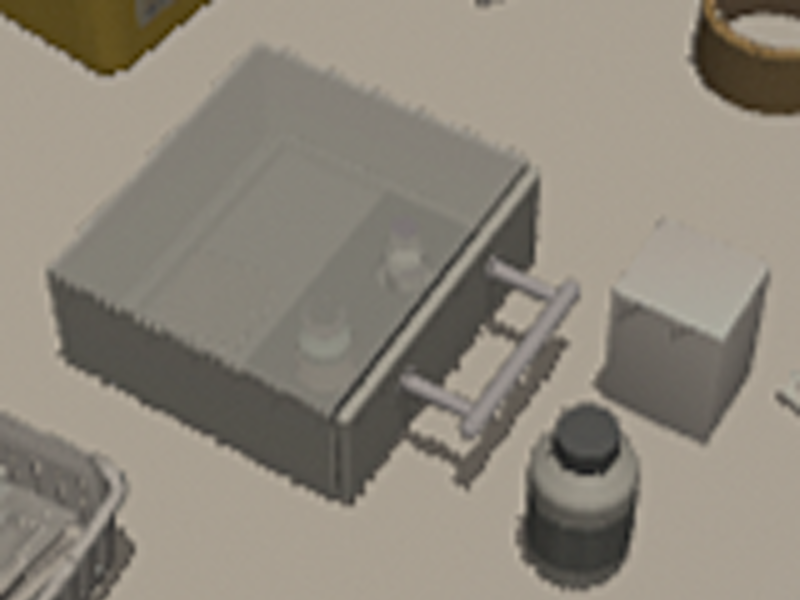

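The small vial (purple cap) is in the right, −y well and the large one is in the left. Next I'll fit poses from the pixels in both views.

```bash
cat > h.py <<'E'
import numpy as np
from scipy.optimize import least_squares
C={}
K=lambda f,cx,cy:np.array([[f,0,cx],[0,f,cy],[0,0,1]])
C["s"]=(K(432.35873868,326.72233229,194.89863162),np.array([[-0.89044684,-0.45505899,-0.00507358],[-0.347429,0.68695569,-0.63826716],[0.29393453,-0.56658027,-0.76979822]]),np.array([563.63840715,206.67822395,1007.05313216]))
C["t"]=(K(415.1184838,319.90566566,195.92213811),np.array([[0.10929818,-0.99399069,-0.00603512],[-0.96974171,-0.10529446,-0.22025917],[0.2183001,0.02992644,-0.97542272]]),np.array([24.21084088,607.39187882,935.56957417]))
def proj(c,X):
    k,R,t=C[c];p=k@(R@np.asarray(X,float)+t);return p[:2]/p[2]
def ray(c,px,z):
    k,R,t=C[c];d=R.T@np.linalg.inv(k)@[px[0],px[1],1];o=-R.T@t;return o+d*(z-o[2])/d[2]
def tc(u,v):return ("t",(u/4+270-.375,v/4+125-.375))
def sc(u,v):return ("s",(u/5+245-.4,v/5+145-.4))
def fit(obs,x0): # obs: (cam,px),(local xyz); pose x,y,yaw
    def f(p):
        c,s=np.cos(p[2]),np.sin(p[2])
        return np.concatenate([proj(a,[p[0]+c*l[0]-s*l[1],p[1]+s*l[0]+c*l[1],l[2]])-b for (a,b),l in obs])
    r=least_squares(f,x0,x_scale=[10,10,.1],loss="soft_l1");return r.x,f(r.x).reshape(-1,2)
E
python3 - <<'E'
from h import *
np.set_printoptions(precision=2,suppress=True)
o=[(tc(110,37),(85,95,80)),(tc(410,88),(85,-95,80)),(tc(57,302),(-93.5,94,77)),(tc(362,357),(-93.5,-94,77)),
(tc(106,400),(-135.5,55.5,50)),(tc(283,434),(-135.5,-55.5,50)),
(sc(262,45),(85,-95,80)),(sc(50,270),(85,95,80)),(sc(540,175),(-93.5,-94,77)),(sc(340,417),(-93.5,94,77)),(sc(345,503),(-93.5,94,7)),
(sc(575,290),(-135.5,-55.5,50)),(sc(470,427),(-135.5,55.5,50))]
p0=ray("t",(328,175),80)
u,r=fit(o,[p0[0],p0[1],0]);print("unit",u,'\n',r)
print("bottle t",ray(*tc(82,494),100)," s",ray(*sc(588,430),100))
for cs in ([tc(240,467),tc(330,478),tc(314,580),tc(220,570)],[sc(663,222),sc(768,270),sc(722,335),sc(612,290)]):
    P=np.array([ray(*q,90) for q in cs]);print("carton",P[:,:2].tolist(),P.mean(0))
# carton pose, local x along world y-ish
P=[(30,27.5,90),(30,-27.5,90),(-30,-27.5,90),(-30,27.5,90)]
cn=[(tc(240,467),P[0]),(tc(330,478),P[1]),(tc(314,580),P[2]),(tc(220,570),P[3]),(sc(663,222),P[1]),(sc(768,270),P[2]),(sc(722,335),P[3]),(sc(612,290),P[0])]
a=fit(cn,[400,0,u[2]]);print("carton fit",*a)
T=[(("t",(184,184)),(43,76,23))]
z=23
for q in((184,184),(219,182),(223,241),(189,244)):print("tray",ray("t",q,23))
for q in((245+0,320),(256,297),(323,307),(319,348)):print("tray s",ray("s",q,23))
print("tape",ray("t",(440,251.5),48),ray("s",(400,146),48))
c,s=np.cos(u[2]),np.sin(u[2])
for n,l in(("handle",(-135.5,0)),("small",(-43,-38)),("large",(-43,38))):print(n,u[0]+c*l[0]-s*l[1],u[1]+s*l[0]+c*l[1], proj("t",[u[0]+c*l[0]-s*l[1],u[1]+s*l[0]+c*l[1],50]))
R=np.array([[c,s],[-s,c]])
for n,q in(("bottle",ray(*tc(82,494),100)),("carton",a[0]),("tape",ray("t",(440,251.5),48))):print(n,"in unit",R@(np.array(q[:2])-u[:2]))
E
```

```text
unit [660.38  76.15  -0.08] 
 [[-0.28 -1.61]
 [ 0.62 -0.76]
 [-1.55  1.84]
 [-0.12  2.66]
 [-0.83 -0.81]
 [-0.03 -0.75]
 [-0.38 -2.07]
 [-1.03 -0.97]
 [ 1.   -1.64]
 [ 1.69  0.8 ]
 [ 1.46 -0.05]
 [ 0.48 -1.6 ]
 [-0.75  1.56]]
bottle t [465.68 143.09 100.  ]  s [466.85 146.48 100.  ]
carton [[491.8577563653211, 55.35730518914576], [491.18444538351815, 3.2425196429048384], [432.60447771308355, 6.926993405368265], [432.359766368362, 60.55596588955402]] [462.    31.52  90.  ]
carton [[487.3125715222336, 7.838675037389635], [429.5713401102895, 13.183538380594086], [434.6928332864005, 60.593245439734574], [492.53348753866885, 59.06194141611752]] [461.03  35.17  90.  ]
carton fit [461.83  32.45  -0.05] [[-1.25 -0.71]
 [-0.13  0.33]
 [ 0.1   0.97]
 [-0.34 -0.44]
 [-0.46 -1.61]
 [ 0.64 -2.01]
 [ 0.43  0.46]
 [-0.14 -0.29]]
tray [604.76 439.29  23.  ]
tray [619.6 351.3  23. ]
tray [471.85 316.97  23.  ]
tray [455.41 399.32  23.  ]
tray s [614.17 422.95  23.  ]
tray s [622.52 366.89  23.  ]
tray s [478.3  320.37  23.  ]
tray s [444.1  404.31  23.  ]
tape [ 501.25 -209.51   48.  ] [ 502.68 -205.21   48.  ]
handle 525.3187448671029 87.03268522833483 [317.76 228.08]
small 614.469240331954 41.72883154709094 [340.05 194.34]
large 620.5710338347818 117.4834889355898 [309.77 188.72]
bottle in unit [-199.44   51.08]
carton in unit [-194.4  -59.5]
tape in unit [-135.69 -297.52]
```

{"method": "servo_tool", "body": {
  "plan": [
    [-0.03,-0.025,0,0,0,-5.7,100],
    [-0.028,-0.028,0,0,0,-5.7,100],
    [-0.025,-0.031,0,0,0,-5.7,100],
    [-0.021,-0.034,0,0,0,0,100],
    [-0.021,-0.034,0,0,0,0,100],
    [-0.021,-0.034,0,0,0,0,100],
    [-0.021,-0.034,0,0,0,0,100],
    [-0.021,-0.034,0,0,0,0,100]
  ]
}}

```text
t: 0.77
eef_pos: [379.1, 297.0, 177.5]
tcp_rot: [-3.139, -0.003, 3.095]
ft_force: [0.9, 0.9, 0.4]
opening: 0.998
```

{"method": "servo_tool", "body": {
  "plan": [
    [-0.019,-0.03,0,0,0,0.7,100],
    [-0.019,-0.03,0,0,0,0.7,100],
    [-0.019,-0.03,0,0,0,0,100],
    [-0.019,-0.03,0,0,0,0,100],
    [-0.019,-0.03,0,0,0,0,100],
    [0,0,0.03,0,0,0,100],
    [0,0,0.025,0,0,0,100],
    [0,0,0,0,0,0,100]
  ]
}}

```text
t: 1.43
eef_pos: [470.5, 124.6, 121.6]
tcp_rot: [-3.139, 0.0, 3.06]
ft_force: [-0.4, 0.3, -1.2]
opening: 0.995
```

{"method": "servo_tool", "body": {
  "plan": [
    [0.0055,0.02,0,0,0,0,100],
    [0,0,0,0,0,0,100]
  ]
}}

```text
t: 1.6
eef_pos: [466.2, 144.7, 121.3]
tcp_rot: [-3.138, -0.003, 3.058]
ft_force: [-0.2, 0.2, -0.0]
opening: 0.997
```

{"method": "servo_tool", "body": {
  "plan": [
    [0,0,0.03,0,0,0,100],
    [0,0,0.03,0,0,0,100],
    [0,0,0.025,0,0,0,100],
    [0,0,0,0,0,0,100]
  ]
}}

```text
t: 1.93
eef_pos: [468.5, 146.6, 38.7]
tcp_rot: [-3.14, 0.005, 3.063]
ft_force: [-1.0, -0.5, -1.1]
opening: 0.996
```

{"method": "servo_tool", "body": {
  "plan": [
    [0.002,-0.002,0.004,0,0,0,100],
    [0,0,0,0,0,0,45],
    [0,0,0,0,0,0,45],
    [0,0,0,0,0,0,45],
    [0,0,0,0,0,0,45],
    [0,0,0,0,0,0,45],
    [0,0,0,0,0,0,45],
    [0,0,0,0,0,0,45]
  ]
}}

```text
t: 2.6
eef_pos: [469.1, 145.5, 41.6]
tcp_rot: [-3.141, 0.012, 3.064]
ft_force: [-0.8, 0.4, -0.2]
opening: 0.563
```

{"method": "servo_tool", "body": {
  "plan": [
    [0,0,0.008,0,0,0,60],
    [0,0,0,0,0,0,60],
    [0,0,0,0,0,0,30],
    [0,0,0,0,0,0,30],
    [0,0,0,0,0,0,30],
    [0,0,0,0,0,0,30]
  ]
}}

```text
t: 3.1
eef_pos: [469.4, 145.4, 32.9]
tcp_rot: [-3.141, 0.012, 3.064]
ft_force: [-0.6, 0.3, 1.8]
opening: 0.53
```

{"method": "servo_tool", "body": {
  "plan": [
    [0,0,-0.02,0,0,0,30],
    [0,0,-0.005,0,0,0,30],
    [0,0.02,0,0,0,0,30],
    [0,0.03,0,0,0,0,30],
    [0,0.03,0,0,0,0,30],
    [0,0.025,0,0,0,0,30],
    [0,0.005,0,0,0,0,30],
    [0,0,0,0,0,0,30]
  ]
}}

```text
t: 3.77
eef_pos: [477.2, 258.8, 56.7]
tcp_rot: [-3.141, 0.011, 3.061]
ft_force: [0.2, -1.0, -0.8]
opening: 0.526
```

{"method": "servo_tool", "body": {
  "plan": [
    [0,0,0.012,0,0,0,30],
    [0,0,0.007,0,0,0,30],
    [0,0,0.003,0,0,0,30],
    [0,0,0.002,0,0,0,30],
    [0,0,0,0,0,0,30]
  ]
}}

```text
t: 4.18
eef_pos: [477.4, 256.0, 32.6]
tcp_rot: [-3.141, 0.011, 3.061]
ft_force: [-0.3, -0.0, -1.4]
opening: 0.53
```

```bash
python3 - <<'E'
from cell import env
import cv2
a=env.read_camera("scene")["img"]; cv2.imwrite("pics/s1.png",cv2.resize(a[130:330,240:480],None,fx=3,fy=3,interpolation=2))
print(env.state()["eef_pos"],env.state()["ft_force"])
E
```

```text
[477.42556754 255.9206669   32.53091492] [ 0.20684257 -0.10558677 -0.86741787]
```

View pics/s1.png

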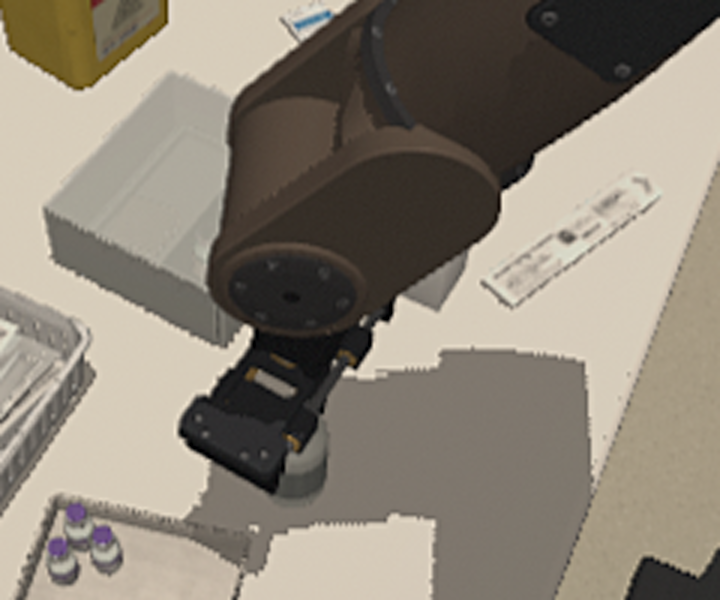

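The bottle stands between the fingers at its new spot (crop 300,460). I'll release it and go over the carton.

{"method": "servo_tool", "body": {
  "plan": [
    [0,0,0.001,0,0,0,30],
    [0,0,0,0,0,0,60],
    [0,0,0,0,0,0,75],
    [0,0,0,0,0,0,80],
    [0,0,-0.015,0,0,0,85],
    [0,0,-0.03,0,0,0,85],
    [0,0,-0.035,0,0,0,100],
    [0,0,-0.035,0,0,0,100]
  ]
}}

```text
t: 4.9
eef_pos: [473.7, 252.0, 144.6]
tcp_rot: [-3.136, -0.0, 3.056]
ft_force: [0.5, -0.1, -0.2]
opening: 0.939
```

{"method": "servo_tool", "body": {
  "plan": [
    [0,-0.03,-0.005,0,0,0,100],
    [0,-0.04,0,0,0,0,100],
    [0,-0.04,0,0,0,0,100],
    [0,-0.04,0,0,0,0,100],
    [0,-0.04,0,0,0,0,100],
    [0,-0.02,0,0,0,0,100],
    [0,-0.01,0,0,0,0,100],
    [0,0,0,0,0,0,100]
  ]
}}

```text
t: 5.57
eef_pos: [456.5, 24.5, 158.1]
tcp_rot: [-3.14, 0.013, 3.059]
ft_force: [0.3, 0.1, 0.5]
opening: 1.001
```

{"method": "servo_tool", "body": {
  "plan": [
    [-0.005,0.0095,0,0,0.6,0,100],
    [0,0,0,0,0,0,100],
    [0,0,0.03,0,0,0,100],
    [0,0,0.03,0,0,0,100],
    [0,0,0.03,0,0,0,100],
    [0,0,0,0,0,0,100]
  ]
}}

```text
t: 6.07
eef_pos: [466.0, 38.3, 66.7]
tcp_rot: [-3.14, 0.008, 3.062]
ft_force: [-0.2, -0.1, -0.8]
opening: 0.997
```

```bash
python3 - <<'E'
from cell import env
import cv2
a=env.read_camera("top")["img"]; cv2.imwrite("pics/t2.png",cv2.resize(a[130:300,230:470],None,fx=3,fy=3,interpolation=2))
E
```

```text
(no output)
```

View pics/t2.png

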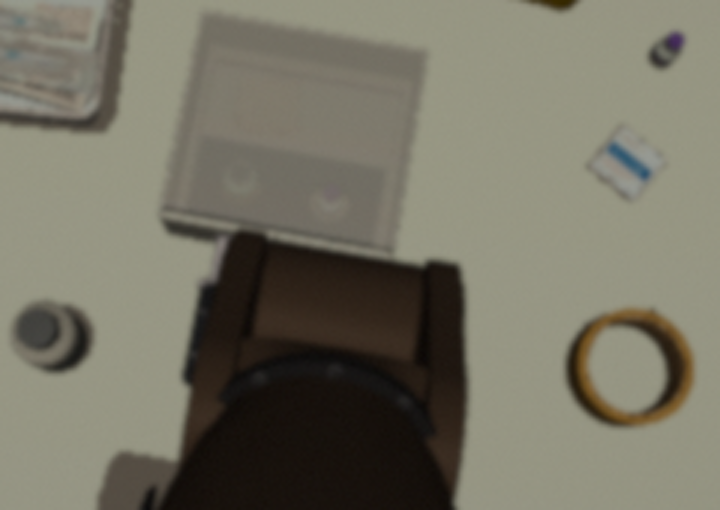

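The bottle stands clear on the left (crop 37,330). Next, grip the carton.

{"method": "servo_tool", "body": {
  "plan": [
    [0.003,-0.004,0.02,0,0.3,0,100],
    [0,0,0.016,0,0,0,100],
    [0,0,0,0,0,0,100]
  ]
}}

```text
t: 6.37
eef_pos: [466.3, 36.7, 35.6]
tcp_rot: [-3.14, 0.008, 3.066]
ft_force: [0.0, 0.5, 0.3]
opening: 0.999
```

{"method": "servo_tool", "body": {
  "plan": [
    [0,0,0,0,0,0,70],
    [0,0,0,0,0,0,62],
    [0,0,0,0,0,0,50],
    [0,0,0,0,0,0,40],
    [0,0,0,0,0,0,40],
    [0,0,0,0,0,0,40],
    [0,0,0,0,0,0,40]
  ]
}}

```text
t: 6.95
eef_pos: [469.8, 38.1, 42.7]
tcp_rot: [-3.14, 0.017, 3.069]
ft_force: [0.6, 0.1, -0.8]
opening: 0.58
```

{"method": "servo_tool", "body": {
  "plan": [
    [0,0,-0.015,0,0.5,0,35],
    [0,-0.02,0,0,0,0,35],
    [0,-0.03,0,0,0,0,35],
    [0,-0.03,0,0,0,0,35],
    [0,-0.015,0,0,0,0,35],
    [0,-0.003,0,0,0,0,35],
    [0,0,0,0,0,0,35]
  ]
}}

```text
t: 7.53
eef_pos: [461.9, -62.9, 58.8]
tcp_rot: [-3.141, 0.008, 3.07]
ft_force: [0.3, 0.4, -0.9]
opening: 0.579
```

```bash
python3 - <<'E'
from cell import env
import cv2
a=env.read_camera("scene")["img"]; cv2.imwrite("pics/s2.png",cv2.resize(a[110:310,280:520],None,fx=3,fy=3,interpolation=2))
print(env.state()["eef_pos"],env.state()["ft_force"])
E
```

```text
[461.94292891 -62.39876728  58.79823185] [ 0.58716505 -1.00145131 -1.02983765]
```

View pics/s2.png

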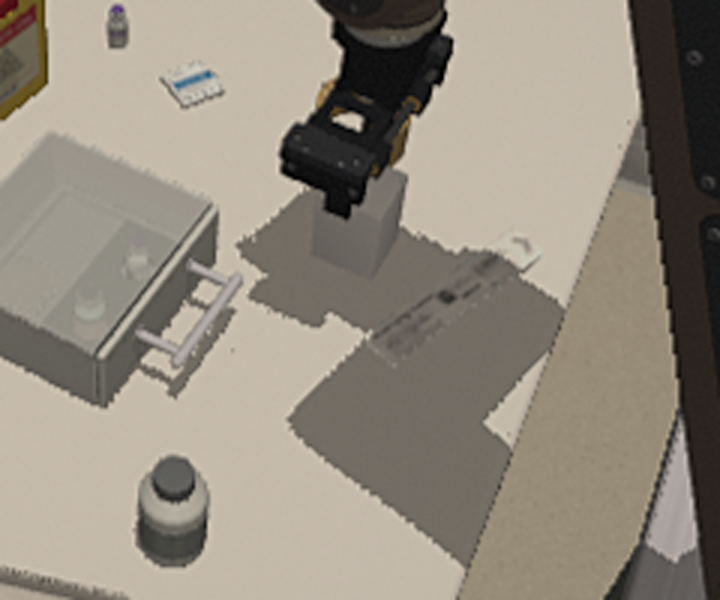

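The carton is held upright on the right and the bottle stands on the left. Lowering the carton.

{"method": "servo_tool", "body": {
  "plan": [
    [0,0,0.009,0,0.3,0,35],
    [0,0,0.006,0,0,0,35],
    [0,0,0.003,0,0,0,35],
    [0,0,0.001,0,0,0,35]
  ]
}}

```text
t: 7.92
eef_pos: [464.6, -62.4, 40.9]
tcp_rot: [-3.136, 0.009, 3.076]
ft_force: [-7.4, -11.3, 33.2]
opening: 0.582
```

{"method": "servo_tool", "body": {
  "plan": [
    [0,0,0.002,0,0,0,35]
  ]
}}

```text
t: 8.0
eef_pos: [465.7, -63.4, 40.4]
tcp_rot: [-3.133, 0.012, 3.079]
ft_force: [-8.9, -13.5, 37.8]
opening: 0.581
```

{"method": "servo_tool", "body": {
  "plan": [
    [0,0,0.002,0,0,0,35]
  ]
}}

```text
t: 8.08
eef_pos: [466.6, -64.2, 39.8]
tcp_rot: [-3.131, 0.014, 3.081]
ft_force: [-9.2, -12.0, 33.3]
opening: 0.577
```

{"method": "servo_tool", "body": {
  "plan": [
    [0,0,-0.002,0,0,0,35],
    [0,0,0,0,0,0,65],
    [0,0,0,0,0,0,75],
    [0,0,0,0,0,0,85],
    [0,0,-0.02,0,0.5,0,85],
    [0,0,-0.03,0,0,0,85],
    [0,0,-0.035,0,0,0,85],
    [0,0,-0.03,0,0,0,85]
  ]
}}

```text
t: 8.75
eef_pos: [462.7, -58.4, 152.4]
tcp_rot: [-3.134, -0.011, 3.086]
ft_force: [1.2, 0.6, -0.3]
opening: 0.847
```

```bash
python3 - <<'E'
from cell import env
import cv2
a=env.read_camera("scene")["img"]; cv2.imwrite("pics/s3.png",cv2.resize(a[110:310,280:520],None,fx=3,fy=3,interpolation=2))
print(env.state()["eef_pos"],env.state()["tcp_rot"])
E
```

```text
[464.78228466 -58.82189828 157.12962056] [-3.13302167 -0.00411307  3.08611383]
```

View pics/s3.png

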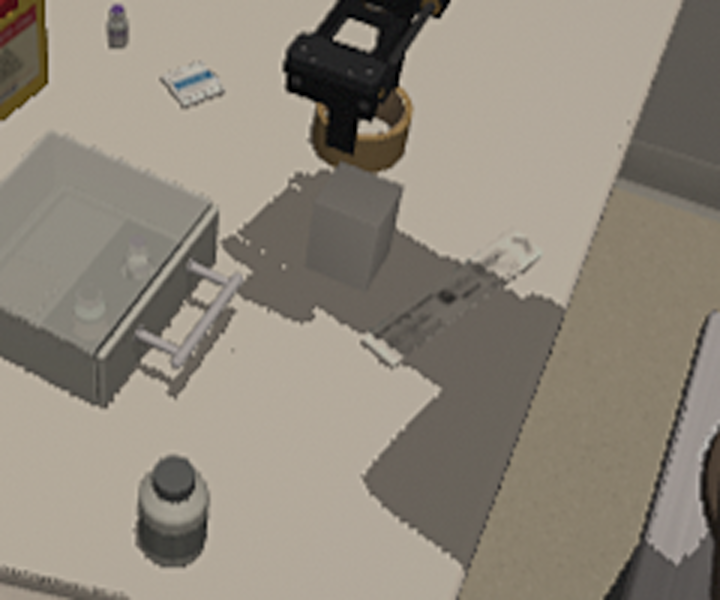

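Both are upright and clear: carton at crop (350,225), bottle at (173,510). Next I'll shut the jaws and put the fingers behind the handle bar, which needs no turn.

{"method": "servo_tool", "body": {
  "plan": [
    [-0.015,0.028,0,0,0,0.8,0],
    [-0.015,0.03,0,0,0,0.7,0],
    [-0.015,0.03,0,0,0,0,0],
    [-0.015,0.03,0,0,0,0,0],
    [-0.012,0.02,0,0,0,0,0],
    [0,0,0,0,0,0,0]
  ]
}}

```text
t: 9.3
eef_pos: [550.9, 80.5, 156.2]
tcp_rot: [-3.133, 0.001, 3.056]
ft_force: [-0.1, 0.1, -0.8]
opening: 0.485
```

{"method": "servo_tool", "body": {
  "plan": [
    [0.002,0.0045,0,0,0,0,0],
    [0,0,0.03,0,0,0,0],
    [0,0,0.03,0,0,0,0],
    [0,0,0.01,0,0,0,0],
    [0,0,0,0,0,0,0]
  ]
}}

```text
t: 9.72
eef_pos: [546.9, 86.2, 81.7]
tcp_rot: [-3.133, -0.001, 3.059]
ft_force: [0.3, -0.7, 0.6]
opening: 0.138
```

```bash
python3 - <<'E'
from cell import env
import cv2
a=env.read_camera("scene")["img"]; cv2.imwrite("pics/s4.png",cv2.resize(a[130:270,260:420],None,fx=4,fy=4,interpolation=2))
print(env.state()["eef_pos"],env.state()["opening"])
E
```

```text
[547.06577183  86.08671321  82.47556847] 0.095558098461764
```

View pics/s4.png

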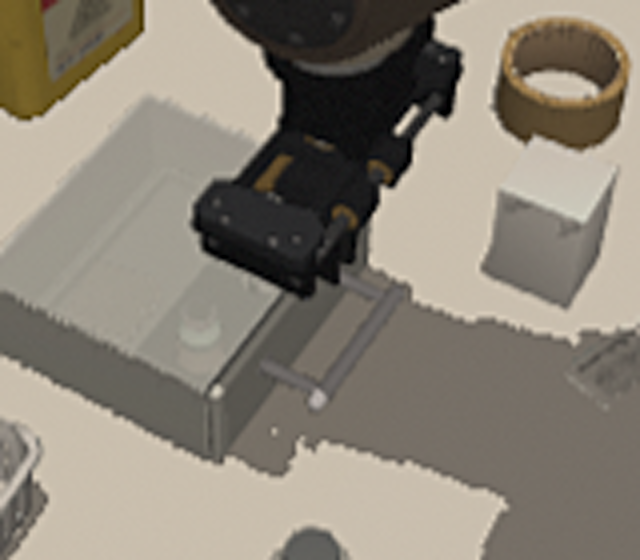

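The fingertips (crop 305,290) are above the gap between panel and bar. I'll descend while checking the force.

{"method": "servo_tool", "body": {
  "plan": [
    [0,0,0.015,0,0,0,0],
    [0,0,0.01,0,0,0,0]
  ]
}}

```text
t: 9.93
eef_pos: [547.8, 85.3, 59.4]
tcp_rot: [-3.134, 0.003, 3.058]
ft_force: [0.1, 0.5, -0.4]
opening: 0.006
```

{"method": "servo_tool", "body": {
  "plan": [
    [0,0,0.008,0,0,0,0],
    [0,0,0.008,0,0,0,0]
  ]
}}

```text
t: 10.1
eef_pos: [548.2, 84.8, 43.5]
tcp_rot: [-3.134, 0.005, 3.058]
ft_force: [-0.3, -0.5, -0.4]
opening: 0.005
```

{"method": "servo_tool", "body": {
  "plan": [
    [0.005,0,0.004,0,0,0,0],
    [0.012,0,0,0,0,0,0],
    [0.013,0,0,0,0,0,0],
    [0.013,0,0,0,0,0,0],
    [0.013,0,0,0,0,0,0],
    [0.013,0,0,0,0,0,0]
  ]
}}

```text
t: 10.6
eef_pos: [477.4, 90.2, 38.0]
tcp_rot: [-3.134, 0.006, 3.056]
ft_force: [-0.1, 0.5, 0.2]
opening: 0.004
```

{"method": "servo_tool", "body": {
  "plan": [
    [0.012,0,0,0,0,0,0],
    [0.01,0,0,0,0,0,0]
  ]
}}

```text
t: 10.77
eef_pos: [453.4, 92.1, 38.3]
tcp_rot: [-3.134, 0.007, 3.056]
ft_force: [-0.7, -0.2, 0.6]
opening: 0.003
```

{"method": "servo_tool", "body": {
  "plan": [
    [0.006,0,0,0,0,0,0]
  ]
}}

```text
t: 10.85
eef_pos: [446.2, 92.7, 38.5]
tcp_rot: [-3.134, 0.007, 3.056]
ft_force: [0.1, 0.1, -1.0]
opening: 0.004
```

{"method": "servo_tool", "body": {
  "plan": [
    [0.005,0,0,0,0,0,0]
  ]
}}

```text
t: 10.93
eef_pos: [440.8, 93.2, 38.7]
tcp_rot: [-3.134, 0.007, 3.057]
ft_force: [0.1, -0.1, -0.1]
opening: 0.007
```

```bash
python3 - <<'E'
from cell import env
import cv2
a=env.read_camera("scene")["img"]; cv2.imwrite("pics/s5.png",cv2.resize(a[130:270,260:420],None,fx=4,fy=4,interpolation=2))
print(env.state()["eef_pos"],env.state()["ft_force"])
E
```

```text
[439.80526666  93.27431318  38.58057568] [-0.26336571  0.83189423  0.62030627]
```

View pics/s5.png

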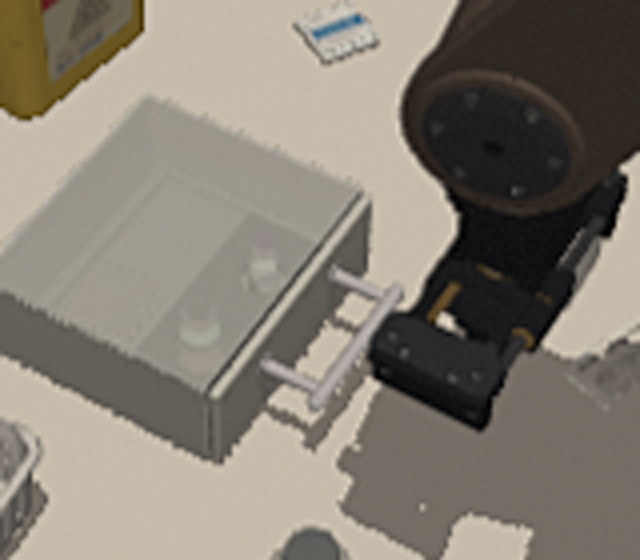

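```bash
python3 - <<'E'
from h import *
for n,X in(("s5 tcp",(440,93,38.6)),("s5 +78",(440,93,117)),("s4 tcp",(547,86,82)),("s4+78",(547,86,160)),("bar s",(525.3,87,50)),("gap floor38",(548,85,38))):
    p=proj("s",X);print(n,p,"crop",(p-[260,130])*4)
E
```

```text
s5 tcp [379.77371452 233.0730204 ] crop [479.0948581  412.29208161]
s5 +78 [382.8229382  213.61762457] crop [491.29175282 334.47049829]
s4 tcp [341.87673986 204.46913546] crop [327.50695943 297.87654183]
s4+78 [342.61858437 183.43351048] crop [330.47433749 213.73404191]
bar s [349.2902744  215.84883893] crop [357.16109759 343.39535571]
gap floor38 [341.31008317 214.88671045] crop [325.24033267 339.5468418 ]
```

The drawer did not move; the bar is still at crop (358,345). I'll check for contact by touching the bar from the front.

{"method": "servo_tool", "body": {
  "plan": [
    [-0.02,-0.001,0,0,0,0,0],
    [-0.02,-0.001,0,0,0,0,0],
    [-0.015,-0.001,0,0,0,0,0],
    [0,0,0,0,0,0,0]
  ]
}}

```text
t: 11.32
eef_pos: [496.7, 85.5, 39.6]
tcp_rot: [-3.134, 0.007, 3.057]
ft_force: [0.1, 0.0, -0.5]
opening: 0.004
```

{"method": "servo_tool", "body": {
  "plan": [
    [-0.006,0,0,0,0,0,0]
  ]
}}

```text
t: 11.4
eef_pos: [502.1, 85.0, 39.4]
tcp_rot: [-3.134, 0.006, 3.057]
ft_force: [-0.7, 0.4, -0.3]
opening: 0.004
```

{"method": "servo_tool", "body": {
  "plan": [
    [-0.005,0,0,0,0,0,0]
  ]
}}

```text
t: 11.48
eef_pos: [507.4, 84.5, 39.4]
tcp_rot: [-3.134, 0.006, 3.057]
ft_force: [-0.6, -0.8, 0.4]
opening: 0.002
```

{"method": "servo_tool", "body": {
  "plan": [
    [-0.005,0,0,0,0,0,0]
  ]
}}

```text
t: 11.57
eef_pos: [512.3, 84.1, 39.3]
tcp_rot: [-3.134, 0.006, 3.057]
ft_force: [-0.2, 0.2, -0.5]
opening: 0.007
```

```bash
python3 - <<'E'
from cell import env
import cv2
a=env.read_camera("scene")["img"]; cv2.imwrite("pics/s6.png",cv2.resize(a[150:270,280:440],None,fx=5,fy=5,interpolation=2))
s=env.state();print(s["eef_pos"],s["ft_force"],s["joints"])
E
```

```text
[513.41404776  84.0689767   39.38458041] [-0.33869585 -0.9583831  -0.1184223 ] [ 0.0400361   0.54191226  1.95679343 -0.01348283  0.63700591 -1.43541278]
```

View pics/s6.png

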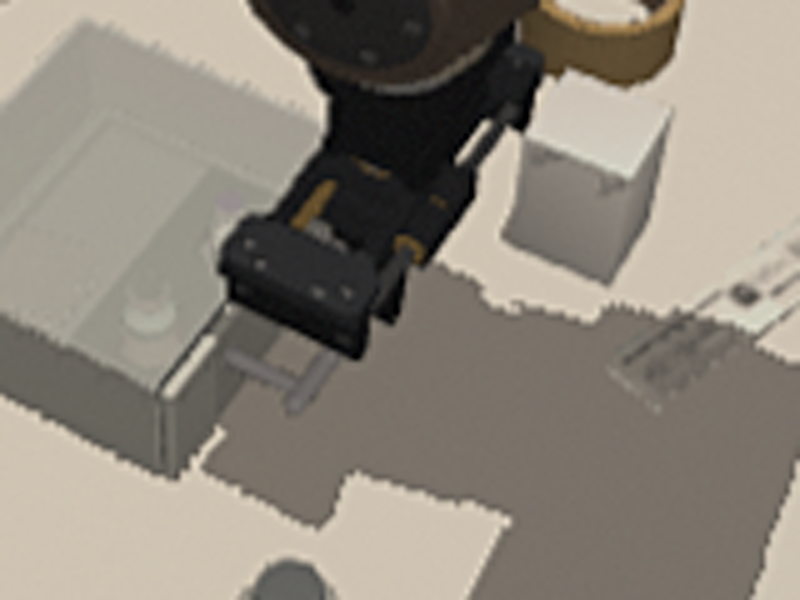

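{"method": "servo_tool", "body": {
  "plan": [
    [-0.005,0,0,0,0,0,0]
  ]
}}

```text
t: 11.7
eef_pos: [517.8, 83.7, 39.3]
tcp_rot: [-3.134, 0.006, 3.057]
ft_force: [0.2, -0.6, 0.8]
opening: 0.003
```

{"method": "servo_tool", "body": {
  "plan": [
    [-0.005,0,0,0,0,0,0]
  ]
}}

```text
t: 11.78
eef_pos: [523.1, 83.3, 39.4]
tcp_rot: [-3.134, 0.006, 3.057]
ft_force: [1.0, 0.3, -0.1]
opening: 0.002
```

{"method": "servo_tool", "body": {
  "plan": [
    [-0.005,0,0,0,0,0,0]
  ]
}}

```text
t: 11.87
eef_pos: [528.3, 82.9, 39.5]
tcp_rot: [-3.134, 0.006, 3.057]
ft_force: [0.2, -0.2, -0.5]
opening: 0.009
```

{"method": "servo_tool", "body": {
  "plan": [
    [0,0,-0.035,0,0,0,0],
    [0,0,-0.03,0,0,6.92,40],
    [0,0,0,0,0,6.92,40],
    [0,0,0,0,0,6.92,40],
    [0,0,0,0,0,6.92,40],
    [0,0,0,0,0,6.92,40],
    [0,0,0,0,0,6.92,40],
    [0,0,0,0,0,6.92,40]
  ]
}}

```text
t: 12.53
eef_pos: [530.8, 83.4, 107.9]
tcp_rot: [-3.141, 0.009, 2.187]
ft_force: [0.3, 0.1, -0.0]
opening: 0.389
```

{"method": "servo_tool", "body": {
  "plan": [
    [0,0,0,0,0,6.92,40],
    [0,0,0,0,0,6.92,40],
    [0,0,0,0,0,6.92,40],
    [0,0,0,0,0,6.92,40],
    [0,0,0,0,0,6.92,40],
    [0,0,0,0,0,5,40],
    [0,0,0,0,0,0,40]
  ]
}}

```text
t: 13.12
eef_pos: [532.2, 83.4, 108.3]
tcp_rot: [3.136, 0.007, 1.463]
ft_force: [-0.0, 0.2, 0.8]
opening: 0.4
```

{"method": "servo_tool", "body": {
  "plan": [
    [0.003,-0.0073,0,0,0,-1.5,40],
    [0,0,0.025,0,0,0,40],
    [0,0,0.015,0,0,0,40]
  ]
}}

```text
t: 13.37
eef_pos: [526.4, 87.5, 70.0]
tcp_rot: [3.13, 0.007, 1.503]
ft_force: [-0.3, -0.3, -0.6]
opening: 0.397
```

```bash
python3 - <<'E'
from cell import env
import cv2
a=env.read_camera("scene")["img"]; cv2.imwrite("pics/s7.png",cv2.resize(a[150:270,280:440],None,fx=5,fy=5,interpolation=2))
s=env.state();print(s["eef_pos"],s["tcp_rot"],s["ft_force"])
E
```

```text
[525.60692702  87.50118081  68.22111963] [3.13303872 0.00701785 1.50344513] [-1.14401619 -0.39840095 -2.15520301]
```

View pics/s7.png

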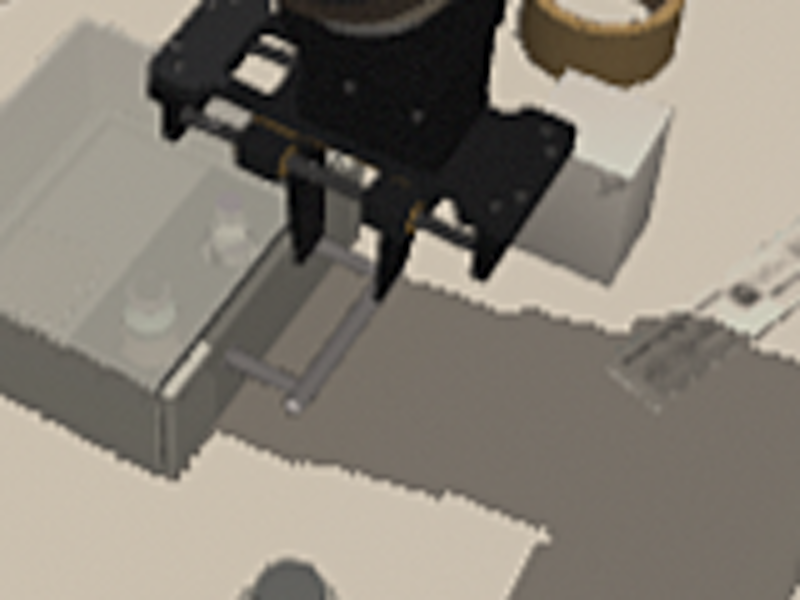

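The finger tips (302,262 and 383,300) appear about 19 mm higher than the reported TCP, which would explain passing above the bar. I'll go lower while watching the force.

{"method": "servo_tool", "body": {
  "plan": [
    [0,0,0.025,0,0,0,40],
    [0,0,0.015,0,0,0,40]
  ]
}}

```text
t: 13.58
eef_pos: [526.5, 87.8, 29.3]
tcp_rot: [3.13, 0.007, 1.512]
ft_force: [0.4, -0.7, -0.2]
opening: 0.397
```

{"method": "servo_tool", "body": {
  "plan": [
    [0,0,0.01,0,0,0,40]
  ]
}}

```text
t: 13.67
eef_pos: [526.3, 87.9, 18.7]
tcp_rot: [3.131, 0.007, 1.515]
ft_force: [0.2, 0.4, 0.3]
opening: 0.402
```

{"method": "servo_tool", "body": {
  "plan": [
    [0,0,0.004,0,0,0,0],
    [0,0,0,0,0,0,0],
    [0,0,0,0,0,0,0],
    [0,0,0,0,0,0,0],
    [0,0,0,0,0,0,0],
    [0,0,0,0,0,0,0]
  ]
}}

```text
t: 14.17
eef_pos: [525.8, 88.2, 15.1]
tcp_rot: [3.132, 0.007, 1.521]
ft_force: [1.7, 0.0, -16.7]
opening: 0.108
```

The bar is gripped (opening 0.108, about 10 mm). Pulling.

{"method": "servo_tool", "body": {
  "plan": [
    [0,-0.008,0,0,0,0,0],
    [0.0004,-0.013,0,0,0,0,0],
    [0.0004,-0.013,0,0,0,0,0],
    [0.0004,-0.013,0,0,0,0,0],
    [0.0004,-0.013,0,0,0,0,0],
    [0.0004,-0.013,0,0,0,0,0],
    [0.0004,-0.01,0,0,0,0,0]
  ]
}}

```text
t: 14.75
eef_pos: [440.1, 95.2, 15.0]
tcp_rot: [3.126, 0.005, 1.519]
ft_force: [1.2, -0.9, -9.5]
opening: 0.11
```

{"method": "servo_tool", "body": {
  "plan": [
    [0.0003,-0.007,0,0,0,0,0],
    [0,0,0,0,0,0,40],
    [0,0,0,0,0,0,40],
    [0,0,0,0,0,0,40],
    [0,0,-0.02,0,0,0,40],
    [0,0,-0.04,0,0,0,40],
    [0,0,-0.04,0,0,0,40],
    [0,0,-0.03,0,0,0,40]
  ]
}}

```text
t: 15.42
eef_pos: [428.3, 96.4, 146.9]
tcp_rot: [3.134, 0.007, 1.52]
ft_force: [1.2, 1.1, 0.3]
opening: 0.396
```

```bash
python3 - <<'E'
from cell import env
import cv2
a=env.read_camera("scene")["img"]; cv2.imwrite("pics/s8.png",cv2.resize(a[130:290,250:450],None,fx=4,fy=4,interpolation=2)[:600])
s=env.state();print(s["eef_pos"],s["tcp_rot"],s["ft_force"],s["opening"])
E
```

```text
[430.51617574  96.67301225 151.37280624] [3.12749975 0.00580019 1.52031258] [0.71408119 0.10474751 5.02067656] 0.3962159091575315
```

View pics/s8.png

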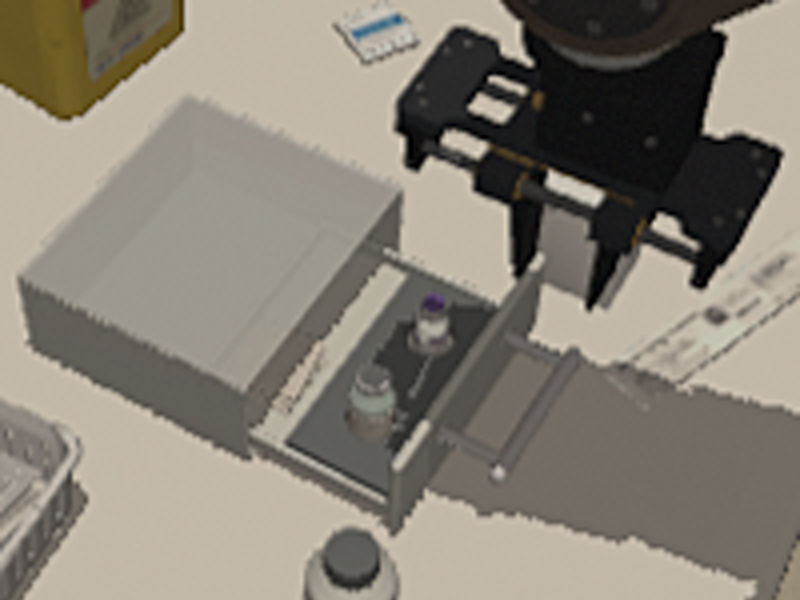

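The drawer is open. The small vial's cap is at crop (433,303); the fingertips are at (522,272) and (592,305).

```bash
python3 - <<'E'
from h import *
np.set_printoptions(precision=1,suppress=True)
f=lambda u,v:(u/4+250-.4,v/4+130-.4)
print("cap",ray("s",f(433,303),55)); print("base of vial at insert", ray("s",f(431,345),22))
u=np.array([660.4,76.15]);c,s=np.cos(-.08),np.sin(-.08)
for d in(90,92,95,98): l=(-43-d,-38);print(d,u+[c*l[0]-s*l[1],s*l[0]+c*l[1]])
print("bar ends",ray("s",f(575,352),50),ray("s",f(498,473),50))
print("tcp proj",proj("s",(430,96.5,149)),proj("s",(430,96.5,170)),"obs",f(557,288.5))
E
```

```text
cap [518.7  50.9  55. ]
base of vial at insert [514.9  58.2  22. ]
90 [524.8  48.9]
92 [522.8  49.1]
95 [519.8  49.3]
98 [516.8  49.5]
bar ends [425.8  42.7  50. ] [433.6 145.6  50. ]
tcp proj [387.7 207.7] [388.7 201.8] obs (388.85, 201.725)
```

{"method": "servo_tool", "body": {
  "plan": [
    [-0.013,0.028,0,0.8,0,0,40],
    [-0.014,0.03,0,0,0,0,40],
    [-0.013,0.028,0,0,0,0,40],
    [0,0,0,0,0,0,40]
  ]
}}

```text
t: 15.8
eef_pos: [520.5, 51.1, 159.4]
tcp_rot: [3.128, 0.005, 1.524]
ft_force: [-1.4, -0.1, -0.2]
opening: 0.404
```

{"method": "servo_tool", "body": {
  "plan": [
    [-0.001,-0.001,0.03,0.8,0,0,40],
    [0,0,0.035,0,0,0,40],
    [0,0,0.025,0,0,0,40],
    [0,0,0,0,0,0,40]
  ]
}}

```text
t: 16.13
eef_pos: [524.6, 48.1, 68.9]
tcp_rot: [3.134, 0.005, 1.521]
ft_force: [-0.8, -0.2, 0.0]
opening: 0.402
```

```bash
python3 - <<'E'
from cell import env
import cv2
a=env.read_camera("scene")["img"]; cv2.imwrite("pics/s9.png",cv2.resize(a[130:270,270:430],None,fx=4.2,fy=4.2,interpolation=2)[:600])
s=env.state();print(s["eef_pos"],s["tcp_rot"],s["ft_force"],s["opening"])
E
```

```text
[525.33043733  48.20860041  70.80063329] [3.13217758 0.00495356 1.52141391] [-1.06806987  0.09062554 -0.01225051] 0.4024466984865685
```

View pics/s9.png

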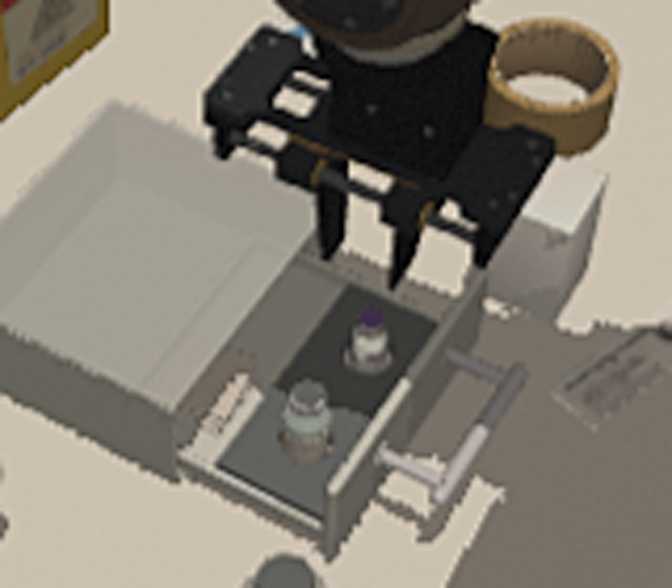

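Tips and vial line up apart from about 5 mm in x. I'll correct that and descend in steps.

{"method": "servo_tool", "body": {
  "plan": [
    [0.0015,-0.007,0.005,0,0,0,40],
    [0,0,0.02,0,0,0,40],
    [0,0,0.015,0,0,0,40]
  ]
}}

```text
t: 16.43
eef_pos: [521.2, 50.4, 35.5]
tcp_rot: [3.123, 0.005, 1.522]
ft_force: [0.5, -0.9, 0.0]
opening: 0.4
```

{"method": "servo_tool", "body": {
  "plan": [
    [0,0,0.008,0,0,0,40]
  ]
}}

```text
t: 16.52
eef_pos: [521.1, 50.6, 27.8]
tcp_rot: [3.122, 0.005, 1.522]
ft_force: [0.2, -0.4, 0.5]
opening: 0.404
```

{"method": "servo_tool", "body": {
  "plan": [
    [0,-0.001,0.007,0.5,0,0,40]
  ]
}}

```text
t: 16.6
eef_pos: [520.3, 50.8, 21.4]
tcp_rot: [3.13, 0.005, 1.522]
ft_force: [0.5, -0.7, 0.2]
opening: 0.398
```

{"method": "servo_tool", "body": {
  "plan": [
    [0,0,0.005,0.3,0,0,40]
  ]
}}

```text
t: 16.68
eef_pos: [520.5, 50.9, 16.8]
tcp_rot: [3.135, 0.005, 1.523]
ft_force: [0.1, -0.1, 0.6]
opening: 0.401
```

{"method": "servo_tool", "body": {
  "plan": [
    [0,0,0.004,0,0,0,40]
  ]
}}

```text
t: 16.77
eef_pos: [520.9, 51.0, 13.1]
tcp_rot: [3.134, 0.005, 1.523]
ft_force: [-0.5, 0.2, -0.3]
opening: 0.395
```

{"method": "servo_tool", "body": {
  "plan": [
    [0,-0.001,0.003,0,0,0,32],
    [0,0,0.001,0,0,0,20],
    [0,0,0.001,0,0,0,10],
    [0,0,0,0,0,0,10],
    [0,0,0,0,0,0,10],
    [0,0,0,0,0,0,10]
  ]
}}

```text
t: 17.27
eef_pos: [520.6, 51.1, 8.8]
tcp_rot: [3.132, 0.005, 1.523]
ft_force: [0.9, 0.3, 0.5]
opening: 0.216
```

The vial is gripped (opening 0.216, about 21 mm). Lifting it.

{"method": "servo_tool", "body": {
  "plan": [
    [0,0,-0.006,0,0,0,10],
    [0,0,-0.012,0,0,0,10],
    [0,0,-0.03,0,0,0,10],
    [0,0,-0.035,0,0,0,10],
    [0,0,-0.02,0,0,0,10],
    [0,0,0,0,0,0,10]
  ]
}}

```text
t: 17.77
eef_pos: [518.8, 51.6, 117.2]
tcp_rot: [3.136, 0.005, 1.523]
ft_force: [0.5, 0.2, -0.2]
opening: 0.216
```

{"method": "servo_tool", "body": {
  "plan": [
    [0.02,-0.002,0,0,0,0,10],
    [0.035,-0.0035,0,0,0,0,10],
    [0.035,-0.0035,0,0,0,0,10],
    [0.035,-0.0035,0,0,0,0,10],
    [0.035,-0.0035,0,0,0,0,10],
    [0.035,-0.0035,0,0,0,0,10],
    [0.035,-0.0035,0,0,0,0,10],
    [0.03,-0.003,0,0,0,0,10]
  ]
}}

```text
t: 18.43
eef_pos: [505.6, 317.8, 116.1]
tcp_rot: [3.132, 0.006, 1.513]
ft_force: [0.4, -0.3, -0.3]
opening: 0.211
```

{"method": "servo_tool", "body": {
  "plan": [
    [0.01,-0.001,0,0,0,0,10],
    [0,0,0,0,0,0,10]
  ]
}}

```text
t: 18.6
eef_pos: [503.6, 333.2, 114.7]
tcp_rot: [3.132, 0.005, 1.518]
ft_force: [0.1, -0.3, -0.4]
opening: 0.215
```

{"method": "servo_tool", "body": {
  "plan": [
    [0.025,0,0,0,0,0,10],
    [0.009,0,0,0,0,0,10],
    [0,0,0.02,0,0,0,10],
    [0,0,0.03,0,0,0,10],
    [0,0,0.02,0,0,0,10],
    [0,0,0,0,0,0,10]
  ]
}}

```text
t: 19.1
eef_pos: [506.8, 362.2, 42.0]
tcp_rot: [3.132, 0.006, 1.517]
ft_force: [-0.2, -0.4, -0.6]
opening: 0.216
```

```bash
python3 - <<'E'
from cell import env
import cv2,numpy as np
from h import *
c=env.read_camera("scene")["img"]; cv2.imwrite("pics/s10.png",c)
s=env.state();print(s["eef_pos"],s["tcp_rot"],s["ft_force"],s["opening"])
h=cv2.cvtColor(c,cv2.COLOR_BGR2HSV)
m=cv2.inRange(h,(120,60,30),(160,255,255)); n,l,st,ce=cv2.connectedComponentsWithStats(m)
for i in range(1,n):
    if st[i,4]>4: print(st[i],ce[i])
p=s["eef_pos"];print("expected cap",proj("s",(p[0],p[1],p[2]+1.2+45)))
E
```

```text
[507.39067999 362.35865724  43.62369428] [3.13095557 0.00570714 1.51690399] [0.59670925 0.25781611 0.33733201] 0.21677258770543667
[317 112   4   2   7] [318.71428571 112.57142857]
[263 298   5   6  25] [264.96 300.4 ]
[271 306   6   5  26] [273.69230769 307.96153846]
[256 309   7   6  32] [258.8125 311.6875]
[194 375   1   6   6] [194.  377.5]
expected cap [300.48079954 303.75005363]
```

{"method": "servo_tool", "body": {
  "plan": [
    [0.006,-0.002,0.01,0,0,0,10],
    [0,0,0.015,0,0,0,10]
  ]
}}

```text
t: 19.32
eef_pos: [508.4, 368.1, 21.7]
tcp_rot: [3.126, 0.003, 1.515]
ft_force: [0.4, -0.7, -0.1]
opening: 0.213
```

{"method": "servo_tool", "body": {
  "plan": [
    [0,0,0.008,0.4,0,0,10]
  ]
}}

```text
t: 19.4
eef_pos: [508.4, 367.9, 13.5]
tcp_rot: [3.133, 0.003, 1.515]
ft_force: [-0.5, -0.3, -0.1]
opening: 0.218
```

{"method": "servo_tool", "body": {
  "plan": [
    [0,0,0.004,0,0,0,10]
  ]
}}

```text
t: 19.48
eef_pos: [508.8, 367.9, 9.3]
tcp_rot: [3.133, 0.002, 1.514]
ft_force: [0.3, 0.1, 0.1]
opening: 0.218
```

{"method": "servo_tool", "body": {
  "plan": [
    [0,0,0.004,0,0,0,10]
  ]
}}

```text
t: 19.57
eef_pos: [509.1, 367.9, 5.5]
tcp_rot: [3.133, 0.002, 1.514]
ft_force: [0.6, 0.2, 0.0]
opening: 0.218
```

{"method": "servo_tool", "body": {
  "plan": [
    [0,0,0.003,0,0,0,10]
  ]
}}

```text
t: 19.65
eef_pos: [509.3, 367.9, 2.6]
tcp_rot: [3.133, 0.002, 1.514]
ft_force: [0.8, -0.1, 0.1]
opening: 0.218
```

{"method": "servo_tool", "body": {
  "plan": [
    [0,0,0.001,0,0,0,10]
  ]
}}

```text
t: 19.73
eef_pos: [509.4, 368.0, 1.6]
tcp_rot: [3.132, 0.002, 1.514]
ft_force: [-0.2, 0.0, 0.2]
opening: 0.216
```

{"method": "servo_tool", "body": {
  "plan": [
    [0,0,0.001,0,0,0,10]
  ]
}}

```text
t: 19.82
eef_pos: [509.6, 368.1, 0.8]
tcp_rot: [3.132, 0.002, 1.514]
ft_force: [-0.6, 0.5, 0.2]
opening: 0.216
```

{"method": "servo_tool", "body": {
  "plan": [
    [0,0,0.001,0,0,0,10]
  ]
}}

```text
t: 19.9
eef_pos: [509.8, 368.2, 0.1]
tcp_rot: [3.132, 0.001, 1.514]
ft_force: [-0.2, 0.2, 0.9]
opening: 0.213
```

{"method": "servo_tool", "body": {
  "plan": [
    [0,0,0.001,0,0,0,10]
  ]
}}

```text
t: 19.98
eef_pos: [509.9, 368.3, -0.5]
tcp_rot: [3.131, 0.001, 1.514]
ft_force: [-2.0, -0.7, 10.4]
opening: 0.215
```

{"method": "servo_tool", "body": {
  "plan": [
    [0,0,0,0,0,0,25],
    [0,0,0,0,0,0,30],
    [0,0,0,0,0,0,35],
    [0,0,0,0,0,0,40],
    [0,0,-0.01,0,0,0,40],
    [0,0,-0.03,0,0,0,40],
    [0,0,-0.04,0,0,0,40],
    [0,0,-0.04,0,0,0,40]
  ]
}}

```text
t: 20.65
eef_pos: [505.3, 366.5, 117.2]
tcp_rot: [-3.14, 0.009, 1.514]
ft_force: [0.6, -0.1, 0.1]
opening: 0.397
```

{"method": "servo_tool", "body": {
  "plan": [
    [-0.03,0,-0.02,0,0,0,20],
    [-0.04,0,0,0,0,0,0],
    [-0.04,0,0,0,0,0,0],
    [-0.04,0,0,0,0,0,0],
    [0,0,0,0,0,0,0]
  ]
}}

```text
t: 21.07
eef_pos: [499.1, 215.5, 152.4]
tcp_rot: [3.126, 0.0, 1.52]
ft_force: [0.5, -0.6, 0.4]
opening: 0.105
```

```bash
python3 - <<'E'
from cell import env
import cv2
a=env.read_camera("scene")["img"]; b=env.read_camera("top")["img"]
cv2.imwrite("pics/t11f.png",b);cv2.imwrite("pics/s11f.png",a)
A=cv2.resize(a[180:360,230:410],None,fx=2.2,fy=2.2,interpolation=2);B=cv2.resize(b[130:310,170:350],None,fx=2.2,fy=2.2,interpolation=2)
cv2.imwrite("pics/j11.png",cv2.hconcat([A,B]))
s=env.state();print(s["eef_pos"],s["tcp_rot"],s["opening"])
E
```

```text
[500.07379681 219.16157707 152.42167717] [ 3.12483613e+00 -1.28272989e-03  1.52009214e+00] 0.0294443136933846
```

View pics/j11.png

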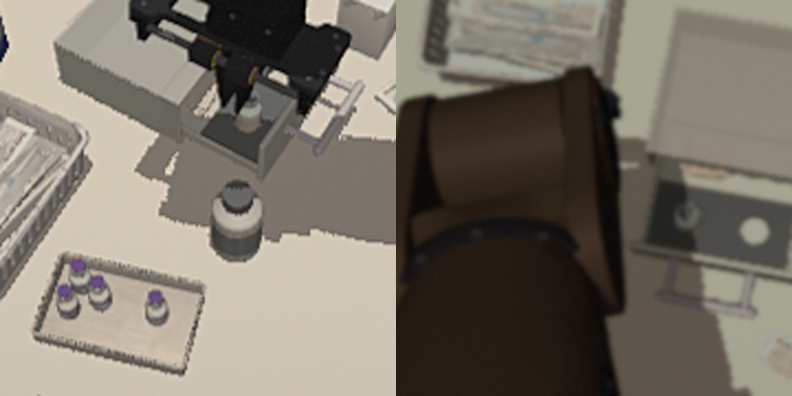

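The small vial stands upright in the tray (left panel 156,305), the large vial is in its well and the bottle is upright. I'll grip the bar again and shut the drawer.

{"method": "servo_tool", "body": {
  "plan": [
    [-0.03,-0.015,0,0.5,0,0,40],
    [-0.032,-0.016,0,0.4,0,0,40],
    [-0.032,-0.016,0,0,0,0,40],
    [-0.03,-0.015,0,0,0,0,40],
    [0,0,0,0,0,0,40]
  ]
}}

```text
t: 21.58
eef_pos: [430.9, 100.1, 152.2]
tcp_rot: [3.139, -0.003, 1.527]
ft_force: [0.9, 0.1, 0.9]
opening: 0.327
```

{"method": "servo_tool", "body": {
  "plan": [
    [-0.004,0,0.02,0,0,1,40],
    [0,0,0.03,0,0,1,40],
    [0,0,0.035,0,0,0,40],
    [0,0,0.02,0,0,0,40]
  ]
}}

```text
t: 21.92
eef_pos: [436.8, 99.2, 49.6]
tcp_rot: [3.125, -0.006, 1.491]
ft_force: [0.4, 0.5, 0.2]
opening: 0.401
```

{"method": "servo_tool", "body": {
  "plan": [
    [0,0,0.005,0,0,0,40]
  ]
}}

```text
t: 22.0
eef_pos: [436.5, 100.2, 42.3]
tcp_rot: [3.128, -0.006, 1.492]
ft_force: [0.4, -0.3, 0.0]
opening: 0.398
```

{"method": "servo_tool", "body": {
  "plan": [
    [-0.003,-0.006,0,0.5,0,0,40],
    [0,0,0.01,0,0,0,40],
    [0,0,0.01,0,0,0,40]
  ]
}}

```text
t: 22.25
eef_pos: [431.2, 100.0, 22.8]
tcp_rot: [3.137, -0.006, 1.495]
ft_force: [0.3, 0.0, 0.1]
opening: 0.401
```

{"method": "servo_tool", "body": {
  "plan": [
    [0,-0.001,0.007,0,0,0,30],
    [0,0,0,0,0,0,0],
    [0,0,0,0,0,0,0],
    [0,0,0,0,0,0,0],
    [0,0,0,0,0,0,0],
    [0,0,0,0,0,0,0]
  ]
}}

```text
t: 22.75
eef_pos: [430.8, 101.1, 16.8]
tcp_rot: [3.136, -0.006, 1.497]
ft_force: [1.1, 0.2, -12.8]
opening: 0.104
```

{"method": "servo_tool", "body": {
  "plan": [
    [0,0.008,0,0,0,0,0],
    [0,0.014,0,0,0,0,0],
    [0,0.014,0,0,0,0,0],
    [0,0.014,0,0,0,0,0],
    [0,0.014,0,0,0,0,0],
    [0,0.012,0,0,0,0,0]
  ]
}}

```text
t: 23.25
eef_pos: [506.2, 95.0, 16.7]
tcp_rot: [-3.138, -0.005, 1.497]
ft_force: [-0.7, 0.4, -2.8]
opening: 0.105
```

{"method": "servo_tool", "body": {
  "plan": [
    [0,0.006,0,0,0,0,0]
  ]
}}

```text
t: 23.33
eef_pos: [513.7, 94.4, 16.7]
tcp_rot: [-3.138, -0.005, 1.496]
ft_force: [-1.9, 1.9, -1.9]
opening: 0.105
```

{"method": "servo_tool", "body": {
  "plan": [
    [0,0.003,0,0,0,0,0]
  ]
}}

```text
t: 23.42
eef_pos: [517.6, 94.1, 16.7]
tcp_rot: [-3.138, -0.006, 1.496]
ft_force: [-1.5, 1.2, -0.6]
opening: 0.104
```

{"method": "servo_tool", "body": {
  "plan": [
    [0,0.004,0,0,0,0,0]
  ]
}}

```text
t: 23.5
eef_pos: [521.6, 93.8, 16.7]
tcp_rot: [-3.138, -0.006, 1.496]
ft_force: [-1.7, 0.4, -0.9]
opening: 0.106
```

{"method": "servo_tool", "body": {
  "plan": [
    [0,0.003,0,0,0,0,0]
  ]
}}

```text
t: 23.58
eef_pos: [524.8, 93.5, 16.7]
tcp_rot: [-3.138, -0.006, 1.496]
ft_force: [-1.1, 1.2, -1.7]
opening: 0.104
```

{"method": "servo_tool", "body": {
  "plan": [
    [0,0.002,0,0,0,0,0]
  ]
}}

```text
t: 23.67
eef_pos: [525.9, 93.4, 16.6]
tcp_rot: [-3.136, -0.005, 1.496]
ft_force: [-9.2, 2.7, 4.8]
opening: 0.104
```

The drawer is shut against its stop (−9 N). Releasing, rising and turning back.

{"method": "servo_tool", "body": {
  "plan": [
    [0,0,0,0,0,0,40],
    [0,0,0,0,0,0,40],
    [0,0,0,0,0,0,40],
    [0,0,0,0,0,0,40],
    [0,0,-0.03,0,0,0,40],
    [0,0,-0.04,0,0,0,60],
    [0,0,-0.04,0,0,-6.92,100],
    [0,0,-0.02,0,0,-6.92,100]
  ]
}}

```text
t: 24.33
eef_pos: [524.8, 92.3, 147.8]
tcp_rot: [-3.13, -0.007, 1.741]
ft_force: [1.1, 0.2, 0.8]
opening: 0.553
```

{"method": "servo_tool", "body": {
  "plan": [
    [0,0,0,0,0,-6.92,100],
    [0,0,0,0,0,-6.92,100],
    [0,0,0,0,0,-6.92,100],
    [0,0,0,0,0,-6.92,100],
    [0,0,0,0,0,-6.92,100],
    [0,0,0,0,0,-6.92,100],
    [0,0,0,0,0,-6.92,100],
    [0,0,0,0,0,-6.92,100]
  ]
}}

```text
t: 25.0
eef_pos: [528.0, 92.2, 157.0]
tcp_rot: [3.135, 0.002, 2.742]
ft_force: [0.4, 0.8, -0.1]
opening: 0.998
```

{"method": "servo_tool", "body": {
  "plan": [
    [0,0,0,0,0,-6.92,100],
    [0,0,0,0,0,-6.92,100],
    [0,0,0,0,0,0,100]
  ]
}}

```text
t: 25.25
eef_pos: [528.1, 92.1, 157.5]
tcp_rot: [3.136, 0.006, 2.998]
ft_force: [0.7, -0.2, 0.0]
opening: 1.0
```

```bash
python3 - <<'E'
from cell import env
import cv2,numpy as np
from h import *
s=env.state();print(s["eef_pos"],s["tcp_rot"])
a=env.read_camera("scene")["img"];cv2.imwrite("pics/s12.png",a)
b=env.read_camera("top")["img"];cv2.imwrite("pics/t12.png",b)
# handle bar shift vs start in scene: template match
i0=cv2.imread("pics/scene0.png")
def tm(i0,i1,x0,y0,x1,y1,r=8):
    m=cv2.matchTemplate(i1[y0-r:y1+r,x0-r:x1+r],i0[y0:y1,x0:x1],cv2.TM_CCOEFF_NORMED);_,v,_,l=cv2.minMaxLoc(m);return v,l[0]-r,l[1]-r
print("handle",tm(i0,a,325,195,362,235)); print("handle lower",tm(i0,a,325,215,350,245))
E
```

```text
[528.08665767  92.07829016 157.4954748 ] [3.13586281 0.0057571  2.99760801]
handle (0.4766576886177063, 0, 0)
handle lower (0.5493118762969971, 5, -8)
```

{"method": "servo_tool", "body": {
  "plan": [
    [0.008,-0.03,0,0,0,-2.1,100],
    [0.009,-0.031,0,0,0,-2,100],
    [0.01,-0.031,0,0,0,0,100],
    [0.01,-0.031,0,0,0,0,100],
    [0.01,-0.031,0,0,0,0,100],
    [0,0,0,0,0,0,100]
  ]
}}

```text
t: 25.85
eef_pos: [462.6, -59.7, 156.1]
tcp_rot: [3.136, 0.008, 3.041]
ft_force: [1.0, 0.0, -0.0]
opening: 1.003
```

{"method": "servo_tool", "body": {
  "plan": [
    [-0.002,-0.004,0.02,0,0.3,-2,100],
    [0,0,0.03,0,0,0,100],
    [0,0,0.03,0,0,0,100],
    [0,0,0.025,0,0,0,100],
    [0,0,0.01,0,0,0,100]
  ]
}}

```text
t: 26.27
eef_pos: [467.9, -66.4, 41.2]
tcp_rot: [3.138, 0.015, 3.05]
ft_force: [-0.2, -0.4, -0.6]
opening: 1.001
```

{"method": "servo_tool", "body": {
  "plan": [
    [0,0,0.004,0,0.2,0,80]
  ]
}}

```text
t: 26.35
eef_pos: [467.4, -66.1, 35.6]
tcp_rot: [3.138, 0.009, 3.046]
ft_force: [0.7, 0.6, 0.2]
opening: 0.968
```

{"method": "servo_tool", "body": {
  "plan": [
    [0.002,0.002,0.007,0,0.5,-1.8,75],
    [0,0,0.003,0,0,0,68],
    [0,0,0.001,0,0,0,50],
    [0,0,0.001,0,0,0,35],
    [0,0,0.001,0,0,0,35],
    [0,0,0.001,0,0,0,35],
    [0,0,0.001,0,0,0,35],
    [0,0,0,0,0,0,35]
  ]
}}

```text
t: 27.02
eef_pos: [467.5, -63.3, 22.8]
tcp_rot: [3.139, 0.004, 3.075]
ft_force: [0.9, 0.1, -1.2]
opening: 0.581
```

```bash
python3 - <<'E'
from h import *
for q in((345,165),(402,185),(375,238),(313,205),(358.75,198.25)): print(ray("s",(q[0]/3+280-.33,q[1]/3+110-.33),90))
import cv2
b=cv2.imread("pics/t12.png");a=cv2.imread("pics/s12.png")
print(proj("t",(462,-63,90)),proj("s",(462,-63,90)))
t=cv2.imread("pics/top0.png")[238:275,321:356]
m=cv2.matchTemplate(b[220:300,330:420],t,cv2.TM_CCOEFF_NORMED);_,v,_,l=cv2.minMaxLoc(m)
d=(l[0]+330-321,l[1]+220-238);print(v,d, ray("t",(338.6+d[0],255.5+d[1]),90)-ray("t",(338.6,255.5),90))
E
```

```text
[479.06759669 -89.90938574  90.        ]
[426.75090684 -89.79019886  90.        ]
[426.33928098 -22.97741068  90.        ]
[486.16272819 -33.92908283  90.        ]
[454.35107808 -58.65022173  90.        ]
[379.88123692 260.01779539] [397.06198261 173.6341987 ]
0.6929049491882324 (50, 8) [  -5.61140362 -114.90518443    0.        ]
```

{"method": "servo_tool", "body": {
  "plan": [
    [0,0,-0.015,0,0,0,35],
    [0,0.02,0,0,0,0,35],
    [0.001,0.03,0,0,0,0,35],
    [0.001,0.03,0,0,0,0,35],
    [0.001,0.013,0,0,0,0,35],
    [0,0,0,0,0,0,35]
  ]
}}

```text
t: 27.52
eef_pos: [472.3, 31.7, 40.8]
tcp_rot: [3.139, 0.01, 3.069]
ft_force: [0.4, 0.3, -0.2]
opening: 0.58
```

{"method": "servo_tool", "body": {
  "plan": [
    [0.001,0.002,0.005,0,0.4,0,35],
    [0,0,0.005,0,0,0,35],
    [0,0,0.003,0,0,0,35]
  ]
}}

```text
t: 27.77
eef_pos: [472.1, 33.4, 27.8]
tcp_rot: [3.139, 0.004, 3.07]
ft_force: [-0.6, 0.1, -1.4]
opening: 0.582
```

{"method": "servo_tool", "body": {
  "plan": [
    [0,0,0.002,0,0,0,35]
  ]
}}

```text
t: 27.85
eef_pos: [472.0, 32.7, 25.1]
tcp_rot: [3.139, 0.004, 3.07]
ft_force: [-0.0, -0.5, -0.7]
opening: 0.578
```

{"method": "servo_tool", "body": {
  "plan": [
    [0,0,0.001,0,0,0,35]
  ]
}}

```text
t: 27.93
eef_pos: [471.8, 32.0, 23.6]
tcp_rot: [3.139, 0.003, 3.069]
ft_force: [0.5, -0.4, -1.0]
opening: 0.581
```

{"method": "servo_tool", "body": {
  "plan": [
    [0,0.0015,0.0008,0,0,0,35]
  ]
}}

```text
t: 28.02
eef_pos: [471.9, 32.9, 22.4]
tcp_rot: [3.14, 0.002, 3.067]
ft_force: [0.0, 0.7, -1.8]
opening: 0.576
```

{"method": "servo_tool", "body": {
  "plan": [
    [0,0,0,0,0,0,62],
    [0,0,0,0,0,0,70],
    [0,0,0,0,0,0,80],
    [0,0,0,0,0,0,85],
    [0,0,-0.02,0,0,0,85],
    [0,0,-0.035,0,0,0,85],
    [0,0,-0.035,0,0,0,85],
    [0,0,-0.03,0,0,0,85]
  ]
}}

```text
t: 28.68
eef_pos: [468.7, 32.0, 141.5]
tcp_rot: [3.14, -0.01, 3.066]
ft_force: [0.2, -0.1, 0.0]
opening: 0.852
```

{"method": "servo_tool", "body": {
  "plan": [
    [0,0.03,-0.005,0,0,0,100],
    [0,0.04,0,0,0,0,100],
    [0,0.04,0,0,0,0,100],
    [0,0.04,0,0,0,0,100],
    [0,0.04,0,0,0,0,100],
    [0,0.025,0,0,0,0,100],
    [0,0,0,0,0,0,100]
  ]
}}

```text
t: 29.27
eef_pos: [489.4, 254.9, 157.4]
tcp_rot: [3.136, 0.008, 3.06]
ft_force: [0.2, 0.2, -0.2]
opening: 0.999
```

```bash
cat > chk.py <<'E'
from cell import env
import cv2
from h import *
def tm(f0,i1,box,c,px,z,r=10,k=4):
    x0,y0,x1,y1=box;i0=cv2.imread(f0)
    up=lambda q:cv2.resize(q,None,fx=k,fy=k,interpolation=cv2.INTER_CUBIC)
    m=cv2.matchTemplate(up(i1[y0-r:y1+r,x0-r:x1+r]),up(i0[y0:y1,x0:x1]),cv2.TM_CCOEFF_NORMED);_,v,_,l=cv2.minMaxLoc(m)
    d=(l[0]/k-r,l[1]/k-r);return round(v,3),d,(ray(c,(px[0]+d[0],px[1]+d[1]),z)-ray(c,px,z))[:2].round(1)
def run(n):
    a=env.read_camera("scene")["img"];b=env.read_camera("top")["img"]
    cv2.imwrite(f"pics/s{n}.png",a);cv2.imwrite(f"pics/t{n}.png",b)
    T,S="pics/top0.png","pics/scene0.png"
    print("carton t",tm(T,b,(321,238,356,275),"t",(338.5,256),90)," s",tm(S,a,(362,186,402,235),"s",(382.8,200.4),90))
    print("bottle t",tm(T,b,(277,235,307,265),"t",(290,248),100)," s",tm(S,a,(346,222,376,266),"s",(362.2,230.6),100))
    print("tape t",tm(T,b,(415,230,465,275),"t",(440,251.5),48)," s",tm(S,a,(380,130,420,170),"s",(400,146),48))
    print("handle t",tm(T,b,(290,205,345,237),"t",(318,228),50)," s",tm(S,a,(325,195,362,235),"s",(349,216),50))
    print("large t",tm(T,b,(298,172,322,200),"t",(310,188),50),tm(S,a,(300,200,320,225),"s",(310,212),50))
    s=env.state();print(s["eef_pos"],s["tcp_rot"],s["opening"])
E
python3 -c "import chk;chk.run(13)"
```

```text
carton t (0.985, (-0.5, -0.25), array([0.4, 1.2]))  s (0.475, (0.0, 0.5), array([-0.6,  1.5]))
bottle t (0.312, (-6.25, 2.5), array([-7.2, 13.4]))  s (0.171, (-1.25, 3.0), array([-0.8,  8.8]))
tape t (1.0, (0.0, 0.0), array([0., 0.]))  s (0.285, (6.0, -7.0), array([ -5.1, -35.1]))
handle t (0.903, (0.5, 0.0), array([ 0.1, -1.2]))  s (0.348, (5.25, 10.0), array([-24.4,  21.8]))
large t (0.982, (0.0, 0.0), array([0., 0.])) (0.366, (-9.75, -4.25), array([28.4, -0.7]))
[488.92980817 251.78378084 157.05493266] [3.13727359 0.00651172 3.05891299] 0.9958382652937098
```

The carton is back within about 1.5 mm (top match 0.985). The drawer, tape and large vial are unchanged. Next, the bottle.

{"method": "servo_tool", "body": {
  "plan": [
    [0.013,0.003,0.01,0,0.3,0,100],
    [0,0,0.03,0,0,0,100],
    [0,0,0.03,0,0,0,100],
    [0,0,0.025,0,0,0,100],
    [0,0,0.015,0,0,0,100]
  ]
}}

```text
t: 29.78
eef_pos: [478.3, 251.8, 47.9]
tcp_rot: [3.134, 0.009, 3.055]
ft_force: [0.0, 0.2, -0.4]
opening: 0.999
```

{"method": "servo_tool", "body": {
  "plan": [
    [0,0,0.004,0,0.2,0,80]
  ]
}}

```text
t: 29.87
eef_pos: [477.2, 249.9, 41.8]
tcp_rot: [3.136, 0.002, 3.054]
ft_force: [-0.6, -0.0, -0.1]
opening: 0.971
```

{"method": "servo_tool", "body": {
  "plan": [
    [0,0.0055,0.01,0,0,0,80],
    [0,0,0.007,0,0,0,70],
    [0,0,0.001,0,0,0,60],
    [0,0,0.001,0,0,0,45],
    [0,0,0.001,0,0,0,30],
    [0,0,0.001,0,0,0,30],
    [0,0,0.001,0,0,0,30],
    [0,0,0,0,0,0,30]
  ]
}}

```text
t: 30.53
eef_pos: [480.1, 253.9, 21.5]
tcp_rot: [3.134, 0.006, 3.051]
ft_force: [0.3, 0.2, -0.8]
opening: 0.539
```

{"method": "servo_tool", "body": {
  "plan": [
    [0,0,-0.018,0,0,0,30],
    [0,-0.02,0,0,0,0,30],
    [0,-0.03,0,0,0,0,30],
    [-0.001,-0.03,0,0,0,0,30],
    [-0.001,-0.025,0,0,0,0,30],
    [0,0,0,0,0,0,30]
  ]
}}

```text
t: 31.03
eef_pos: [472.3, 147.3, 40.7]
tcp_rot: [3.133, 0.009, 3.056]
ft_force: [0.8, 0.6, -1.1]
opening: 0.544
```

{"method": "servo_tool", "body": {
  "plan": [
    [0,-0.001,0.005,0.4,0.4,0,30],
    [0,0,0.005,0,0,0,30],
    [0,0,0.003,0,0,0,30]
  ]
}}

```text
t: 31.28
eef_pos: [473.2, 146.0, 27.7]
tcp_rot: [3.14, 0.004, 3.054]
ft_force: [-0.7, 0.5, -1.4]
opening: 0.543
```

{"method": "servo_tool", "body": {
  "plan": [
    [0,0,0.002,0,0,0,30]
  ]
}}

```text
t: 31.37
eef_pos: [473.1, 146.6, 25.1]
tcp_rot: [3.14, 0.004, 3.055]
ft_force: [-0.9, -0.1, -2.1]
opening: 0.541
```

{"method": "servo_tool", "body": {
  "plan": [
    [0,0,0.002,0,0,0,30]
  ]
}}

```text
t: 31.45
eef_pos: [473.0, 147.3, 22.6]
tcp_rot: [3.14, 0.003, 3.056]
ft_force: [-0.5, -0.4, -1.6]
opening: 0.538
```

{"method": "servo_tool", "body": {
  "plan": [
    [0.001,-0.002,0.001,0,0,0,30]
  ]
}}

```text
t: 31.53
eef_pos: [471.8, 146.1, 21.1]
tcp_rot: [3.14, 0.003, 3.057]
ft_force: [-0.3, 1.9, 3.3]
opening: 0.538
```

{"method": "servo_tool", "body": {
  "plan": [
    [0,0,0,0,0,0,60],
    [0,0,0,0,0,0,68],
    [0,0,0,0,0,0,75],
    [0,0,0,0,0,0,80],
    [0,0,-0.015,0,0,0,80],
    [0,0,-0.035,0,0,0,80],
    [0,0,-0.035,0,0,0,80],
    [0,0,-0.035,0,0,0,80]
  ]
}}

```text
t: 32.2
eef_pos: [467.9, 146.0, 139.1]
tcp_rot: [-3.139, -0.01, 3.058]
ft_force: [0.7, 0.6, 0.1]
opening: 0.798
```

{"method": "servo_tool", "body": {
  "plan": [
    [0,0.03,-0.02,0,0,0,100],
    [0.01,0.038,0,0,0,0,100],
    [0.01,0.038,0,0,0,0,100],
    [0.01,0.038,0,0,0,0,100],
    [0.01,0.038,0,0,0,0,100],
    [0.01,0.038,0,0,0,0,100],
    [0.01,0.038,0,0,0,0,100],
    [0.01,0.038,0,0,0,0,100]
  ]
}}

```text
t: 32.87
eef_pos: [426.2, 454.4, 172.1]
tcp_rot: [3.138, 0.006, 3.047]
ft_force: [1.8, 0.4, 0.5]
opening: 1.003
```

{"method": "servo_tool", "body": {
  "plan": [
    [0.01,0.038,0,0,0,0,100],
    [0.01,0.038,0,0,0,0,100],
    [0.01,0.038,0,0,0,0,100],
    [0.01,0.038,0,0,0,0,100],
    [0.01,0.038,0,0,0,0,100],
    [0,0,0,0,0,0,100]
  ]
}}

```text
t: 33.37
eef_pos: [387.3, 662.9, 171.8]
tcp_rot: [3.137, 0.006, 3.051]
ft_force: [0.2, 0.3, 0.8]
opening: 1.001
```

```bash
python3 -c "
import chk,cv2;chk.run(14)
a=cv2.imread('pics/s14.png')[120:370,230:430];b=cv2.imread('pics/t14.png')[110:310,170:470]
cv2.imwrite('pics/j14.png',cv2.hconcat([cv2.resize(a,(400,500),interpolation=2),cv2.copyMakeBorder(cv2.resize(b,(400,267),interpolation=2),0,233,0,0,0)]))"
```

```text
carton t (0.984, (-0.5, -0.25), array([0.4, 1.2]))  s (0.961, (-0.5, 0.25), array([0.8, 1.3]))
bottle t (0.994, (-1.25, -0.25), array([0.3, 2.9]))  s (0.976, (-0.75, 1.0), array([0.4, 3.3]))
tape t (1.0, (0.0, 0.0), array([0., 0.]))  s (1.0, (0.0, 0.0), array([0., 0.]))
handle t (0.999, (0.0, 0.0), array([0., 0.]))  s (0.993, (0.0, 0.0), array([0., 0.]))
large t (0.978, (0.0, 0.0), array([0., 0.])) (0.991, (0.0, 0.0), array([0., 0.]))
[388.90110738 658.42244093 171.93991463] [3.13912458 0.00618011 3.04979663] 1.0002101199078635
```

View pics/j14.png

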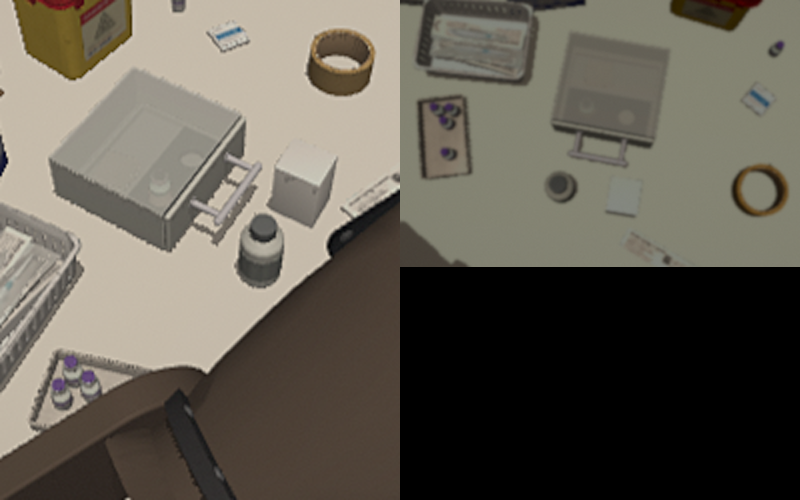

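Every check agrees: the bottle and carton are within about 3 mm, the drawer is shut, and the vial stands in the tray (top panel 449,153). Handing in.

```bash
python3 -c "
from cell import env
print(env.job_done())"
```

```text
the job is handed in; nothing more can be done
None
```

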